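Set up the beaker platform and the reagent jars

TASK

Set up the dispensing place: on the outlined metal base, stack the two boards that together bring the top level with the red mark on its gauge, the thicker of the two underneath, both laid squarely on its outline, then gently stand the glass beaker upright in the middle of the top board. Stand the blue-capped and the yellow-capped jar each wholly on the round pad of its own colour. Leave the spare board where it lies, do not tip the beaker or the jars, and let go of everything.

Things in the scene. Friction and masses are not known exactly. Their poses are not given: they have to be found in the camera images.
- base: Flat aluminium base plate fixed to the table, 6 mm thick, with a thin black outline (64 by 94 mm) for the boards. Origin on the underside of the plate at the centre of the outline, z up, y along the outline's length, x across. The plate reaches 50 mm from the origin towards -y, 82 mm towards +y and 37 mm to either side in x. Its white gauge post (14 by 12 mm, its top 66 mm above the table) stands at y = 67 mm, 14 mm beyond the end of a centred board.
- mark (a point): Centre of the red mark on the gauge post's face towards the outline, 42 mm above the table, which is 36 mm above the top of the base plate. Axes as those of the base.
- board_white: White plastic board, 60 by 90 mm, 22 mm thick. Origin at the centre of its underside, z up, x across its 60 mm width, y along its 90 mm length. Lies flat and loose, about 240 g.
- board_black: Black board, 60 by 90 mm, 14 mm thick. Origin at the centre of its underside, z up, x across its 60 mm width, y along its 90 mm length. Lies flat and loose, about 110 g.
- board_green: Green board, 60 by 90 mm, 30 mm thick. Origin at the centre of its underside, z up, x across its 60 mm width, y along its 90 mm length. Lies flat and loose, about 170 g.
- beaker: Small clear glass beaker, open at the top, with a white floor inside, 42 mm in outer diameter, 55 mm tall, wall 2.5 mm, about 50 g, standing upright and loose. Origin at the centre of its underside, z up. The larger beaker on the red hotplate is not part of the job.
- jar_blue: Small brown glass jar with a blue screw cap and a pale label, closed, 44 mm in diameter, 60 mm tall, about 110 g, standing upright and loose. Origin at the centre of its underside, z up.
- jar_yellow: Small brown glass jar with a yellow screw cap and a pale label, closed, 44 mm in diameter, 60 mm tall, about 110 g, standing upright and loose. Origin at the centre of its underside, z up. A red-capped jar of the same kind on the table is not part of the job.
- pad_blue: Round flat blue pad fixed to the table, 70 mm in diameter, 4 mm thick. Origin at the centre of its underside, z up. Place of the jar with the blue cap.
- pad_yellow: Round flat yellow pad fixed to the table, 70 mm in diameter, 4 mm thick. Origin at the centre of its underside, z up. Place of the jar with the yellow cap.
Things that resemble listed ones, but are neither listed nor needed, are in the scene too. Leave any pink look-alike of the base alone.

How it is judged:
On the way, in this order (a step that is already met when the one before it is completed fails the run):
1. the white board lies square in the outline on the base, let go (horizontal distance between board_white and base below 0.012 m and z of board_white in the frame of base between 0.003 and 0.009 m and angle between board_white's own z axis and vertical below 0.08 rad and angle between the y axis of board_white and the y axis of base, either way round below 0.2 rad and contact force between board_white and the fingers below 0.2 N), for 0.2 s.
2. the black board lies square on it, its top level with the red mark, let go (horizontal distance between each of board_white, board_black and base below 0.012 m and z of board_white in the frame of base between 0.003 and 0.009 m and angle between each of board_white, board_black's own z axis and vertical below 0.08 rad and angle between the y axis of each of board_white, board_black and the y axis of base, either way round below 0.2 rad and z of board_black in the frame of base between 0.025 and 0.031 m and contact force between board_black and the fingers below 0.2 N), for 0.2 s.
3. the beaker stands upright in the middle of the black board, let go (horizontal distance between each of board_white, board_black and base below 0.012 m and z of board_white in the frame of base between 0.003 and 0.009 m and angle between each of board_white, board_black, beaker's own z axis and vertical below 0.08 rad and angle between the y axis of each of board_white, board_black and the y axis of base, either way round below 0.2 rad and z of board_black in the frame of base between 0.025 and 0.031 m and horizontal distance between beaker and board_black below 0.011 m and z of beaker in the frame of base between 0.039 and 0.045 m and contact force between beaker and the fingers below 0.2 N), for 0.2 s.
At the end, for the whole second after the job is handed in: White board on the base, black on it: within 12 mm of the outline's centre, 0.2 rad of square, 3 mm of height. Beaker upright on top within 11 mm of the board's centre. Jars upright on pads of their cap colours within 13 mm. Green board within 25 mm of its start. All at rest (horizontal distance between each of board_white, board_black and base below 0.012 m and z of board_white in the frame of base between 0.003 and 0.009 m and angle between each of board_white, board_black, beaker, jar_blue, jar_yellow's own z axis and vertical below 0.08 rad and angle between the y axis of each of board_white, board_black and the y axis of base, either way round below 0.2 rad and z of board_black in the frame of base between 0.025 and 0.031 m and horizontal distance between beaker and board_black below 0.011 m and z of beaker in the frame of base between 0.039 and 0.045 m and horizontal distance between jar_blue and pad_blue below 0.013 m and z of jar_blue in the frame of pad_blue between 0.001 and 0.007 m and horizontal distance between jar_yellow and pad_yellow below 0.013 m and z of jar_yellow in the frame of pad_yellow between 0.001 and 0.007 m and linear speed of each of board_white, board_black, beaker, jar_blue, jar_yellow below 0.02 m/s and angular speed of each of board_white, board_black, beaker, jar_blue, jar_yellow below 0.2 rad/s and distance of board_green from where it was at the start of the episode below 0.025 m); the robot touches nothing.
It fails at once if the beaker or a jar is tipped by more than 0.7 rad (angle between any of beaker, jar_blue, jar_yellow's own z axis and vertical above 0.7 rad).
It fails at once if the glass beaker is pressed hard (more than 40 N on the black board) (contact force between beaker and board_black above 40 N).
It fails at once if the glass beaker is dropped (faster than 0.45 m/s while not held) (linear speed of beaker above 0.45 m/s and contact force between beaker and the fingers below 0.2 N).
It fails at once if the spare green board is shifted by more than 25 mm (distance of board_green from where it was at the start of the episode above 0.025 m).
It also fails if it takes over 128 s, if anything falls off the work surface, if the arm or the gripper's body presses on something with over 40 N, if the wrist force passes 120 N, or if a joint passes its speed limit or range.

ROBOT

A 7-joint arm with a two-finger parallel gripper is mounted at the origin on the work surface. World frame = base frame: x ahead of the robot, y to its left, z up, the work surface at z = 0. Lengths are in m, angles in rad, forces in N, time in s.
With the tool pointing down it reaches from about 0.425 to 0.925 m from the base axis. Payload 6.8 kg.
Tool frame: the origin (TCP) lies at the very end of the fingers, on their centre line; the grasp point (between the pads) lies 19 mm behind it; z points along the fingers, y is the direction in which the jaws open and shut (so a half turn about z gives the same grasp; the last joint's range is limited). The gripper opens to 85 mm and grips with 20 to 120 N. Pads are 22 mm wide; open, the fingers measure 114 mm over their backs; the gripper's body (76 mm by 85 mm) begins 54 mm behind the grasp point. The pads swing forward as they close: fully open they stand 13 mm farther back than shut.
Start: joints at [-1.257, 0.477, 0.022, 1.555, -0.011, 1.109, -0.083], TCP at [0.276, 0.616, 0.231] pointing down, gripper open.
Joint ranges: [-2.96, 2.96], [-0.34, 2.1], [-1.41, 1.46], [0.24, 2.44], [-1.37, 4.51], [0.17, 1.92], [-2.96, 2.96]. Speed limits (rad/s): [2.39, 2.39, 3.14, 3.14, 3.14, 3.14, 3.14].

INTERFACE

Orientations are given as a rotation vector (axis times angle).
In Python, from station import readout, eyes, job_done gives the robot as it stands. The module is installed in compiled form; this text tells all that it offers.
- The arm moves only by the tool drive_tool, never from a script. Its arguments are lists of equal length, an entry for each row: "rotation": the turn, a rotation vector about the tool's x, y, z in degrees, a list of three; "slide": the shift along the tool's x, y, z in mm, a list of three; "jaw": the closure, from -1 (fully open) to 1 (shut). In form: {"rotation": [[rx, ry, rz], ...], "slide": [[dx, dy, dz], ...], "jaw": [jaw, ...]}. A call has 1 to 20 rows; each row shifts and turns the commanded pose from where the row before left it, along the tool's axes as they then stand; what a row does not reach is not made up. A row lasts 1/12 s, in which the tool goes at most 41.7 mm and 7.16 degrees, less where a joint would pass 70% of its speed; a pose out of reach is approached as far as the arm can. A call with a gripper value outside its range is refused whole. The fingers move at their own pace and stop on an object; "newtons" is the grip in N (left out, the last holds). Time passes only in rows, so rows that do not move let the fingers close. It gives the time, the measured TCP pose, the force and the opening at its end, in the units of the state.
- readout.read_state(): the state, without advancing time (a new reading comes with each control period).
- eyes.get_image(name): name is "scene" or "side" or "wrist"; returns a dict with "frame" (400x640x3 uint8, blue, green, red), "fx", "fy", "cx", "cy" (pixels), "xyz" and "rotation" of the camera in the world. Camera axes: x right, y up, looking along -z (the intrinsics and any distortion apply to the point x, -y, -z); pixel columns grow to the right and rows downward; lengths in m; the calibration is good to about 2 mm. The wrist camera is an equidistant fisheye: a pixel r from the principal point sees the ray r / f radians off the axis. A picture is of the moment at which its call begins. There is no depth.
- job_done(): hands the job in, once; it reports no verdict.
The state is a dict: "clock": time; "joint_positions": joint angles; "dq": joint speeds; "joint_efforts": joint torques, N m; "position": TCP position; "tool_rot": TCP orientation; "ft_force": force on the tool from outside, world axes, zero at the start; "torque": the same for the moment, N m; "width": opening from 0.0 (shut) to 1.0 (fully open).
Only numpy, scipy, OpenCV 4.12 (cv2) and the standard library are available. Lean on these libraries where they do the work, as an engineer would, in place of code of your own. Each camera call takes 0.05 s, during which the arm holds its last target.

## Working session

There is one attempt and no reset: what is moved stays moved. The work goes in short steps, Python scripts to look and compute and a tool call to move; the robot and the scene stay as the last step left them, time stands still between calls to the robot, and variables do not carry over. Pictures are saved under pics/ and viewed, and the job is handed in when it is done.

Besides the shell and the picture viewer there is one more tool, called after ">>>" as a command line: name --argument value ..., lists and objects as JSON in quotes. drive_tool: Moves the arm, as the interface text tells. Its arguments: {"type":"object","properties":{"rotation":{"type":"array"},"slide":{"type":"array"},"jaw":{"type":"array"},"newtons":{"type":"number"}},"required":["rotation","slide","jaw"]}

```bash
mkdir -p pics; cat > h.py <<'E'
import numpy as np,cv2
from station import readout,eyes,job_done
def grab(n,f):
    d=eyes.get_image(n); cv2.imwrite('pics/'+f,d['frame']); np.save('pics/'+f+'.npy',d,allow_pickle=True); return d
def load(f): return np.load('pics/'+f+'.npy',allow_pickle=True).item()
E
python3 - <<'E'
from h import *
print(readout.read_state())
for n in ['scene','side','wrist']:
    d=grab(n,n+'0.png'); print({k:v for k,v in d.items() if k!='frame'})
E
```

```text
{'clock': 0.0, 'joint_positions': array([-1.25710274,  0.47781258,  0.02234773,  1.55644947, -0.01152624,
        1.10927276, -0.08309254]), 'dq': array([ 1.29480586e-03, -8.37016224e-04, -8.73763615e-04, -3.57646588e-04,
        6.60832067e-05, -2.44606657e-03, -7.06772548e-04]), 'joint_efforts': array([-5.43340939e-04, -5.96471894e+01,  1.60779219e+00, -2.81185806e+01,
        1.24882525e-02,  9.70327703e-03,  9.45342322e-06]), 'position': array([0.27611473, 0.61530272, 0.23031831]), 'tool_rot': array([-6.57579528e-01, -3.07172807e+00,  2.81859782e-03]), 'ft_force': array([-0.54911921,  0.59539611, -0.48762547]), 'torque': array([ 0.01345662, -0.04074409,  0.01572726]), 'width': 1.0005124679478195}
{'fx': 510.4100472857475, 'fy': 510.4100472857475, 'cx': 321.69232818926685, 'cy': 202.47333977362013, 'xyz': array([1.39536161, 0.54322505, 0.77789642]), 'rotation': array([0.6083082 , 1.00319904, 1.89533512])}
{'fx': 447.0217249683381, 'fy': 447.0217249683381, 'cx': 324.3356319233455, 'cy': 204.30514265488918, 'xyz': array([-0.23486082, -0.81447582,  0.72445197]), 'rotation': array([ 0.97802734, -0.35294586, -0.63918902])}
{'fx': 309.70691628693146, 'fy': 309.70691628693146, 'cx': 320.59920677034904, 'cy': 202.88104930482172, 'xyz': array([0.20221061, 0.64911252, 0.3726689 ]), 'rotation': array([-0.27860821, -0.17997648,  1.13936722])}
```

View pics/scene0.png

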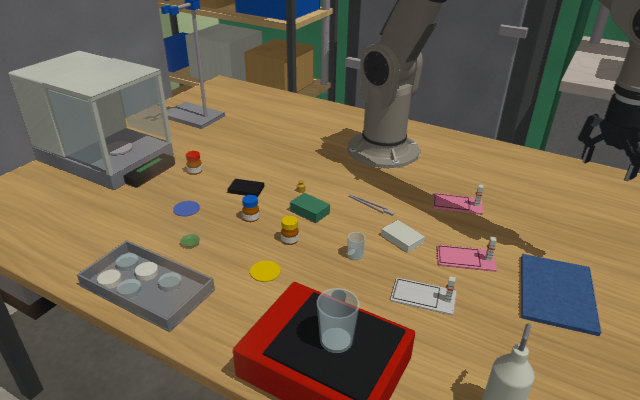

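View pics/side0.png

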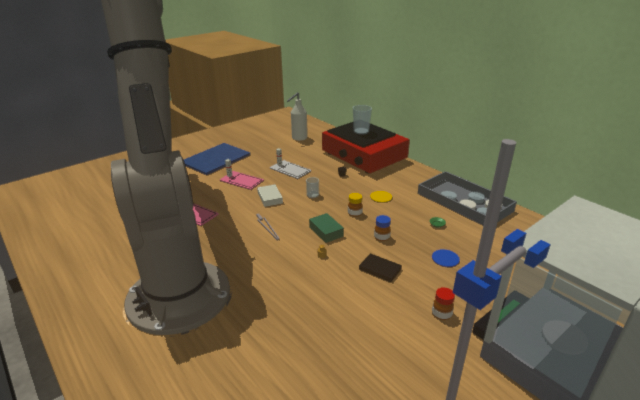

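View pics/wrist0.png

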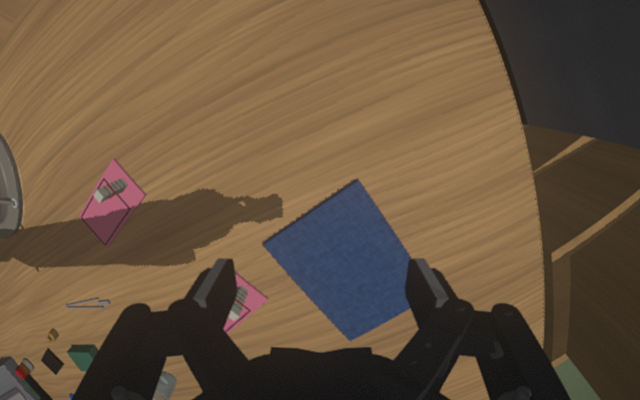

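```bash
cat >> h.py <<'E'
from scipy.spatial.transform import Rotation as R
def ray(d,u,v,fish=False):
    x=(u-d['cx'])/d['fx'];y=(v-d['cy'])/d['fy']
    if fish:
        r=np.hypot(x,y); s=np.sin(r)/max(r,1e-9); c=np.array([x*s,-y*s,-np.cos(r)])
    else: c=np.array([x,-y,-1.])
    return R.from_rotvec(d['rotation']).apply(c)
def onz(d,u,v,z,fish=False):
    r=ray(d,u,v,fish); p=np.array(d['xyz']); return (p+r*(z-p[2])/r[2])[:2]
def proj(d,P,fish=False):
    c=R.from_rotvec(d['rotation']).inv().apply(np.array(P)-d['xyz'])
    x,y,z=c[0],-c[1],-c[2]
    if fish:
        s=np.hypot(x,y); t=np.arctan2(s,z); k=t/max(s,1e-9); x,y=x*k,y*k
    else: x,y=x/z,y/z
    return np.array([d['cx']+d['fx']*x,d['cy']+d['fy']*y])
E
python3 - <<'E'
from h import *
a=load('scene0.png')['frame'];b=load('side0.png')['frame']
c1=cv2.resize(a[160:320,160:480],None,fx=2.5,fy=2.5,interpolation=cv2.INTER_CUBIC)
c2=cv2.resize(b[130:300,200:480],None,fx=2.8,fy=2.8,interpolation=cv2.INTER_CUBIC)
cv2.imwrite('pics/c1.png',c1);cv2.imwrite('pics/c2.png',c2)
for n,f in (('scene','scene0.png'),('side','side0.png')):
    d=load(f); 
    P={'scene':dict(base=(424,294),white=(402,235),black=(246,187),green=(310,207),beaker=(356,255),bj=(251,215),yj=(290,238),bp=(187,208),yp=(265,271)),
       'side':dict(base=(290,169),white=(270,195),black=(380,267),green=(326,227),beaker=(313,195),bj=(383,237),yj=(355,212),bp=(446,258),yp=(381,197))}[n]
    for k,v in P.items(): print(n,k,onz(d,*v,0.005).round(3))
E
```

```text
scene base [0.574 0.35 ]
scene white [0.401 0.229]
scene black [ 0.418 -0.241]
scene green [ 0.411 -0.033]
scene beaker [0.53  0.164]
scene bj [ 0.523 -0.147]
scene yj [ 0.555 -0.006]
scene bp [ 0.585 -0.312]
scene yp [0.687 0.011]
side base [0.579 0.345]
side white [0.422 0.239]
side black [ 0.43  -0.236]
side green [ 0.442 -0.014]
side beaker [0.527 0.15 ]
side bj [ 0.53  -0.152]
side yj [ 0.559 -0.01 ]
side bp [ 0.585 -0.321]
side yp [0.682 0.001]
```

View pics/c1.png

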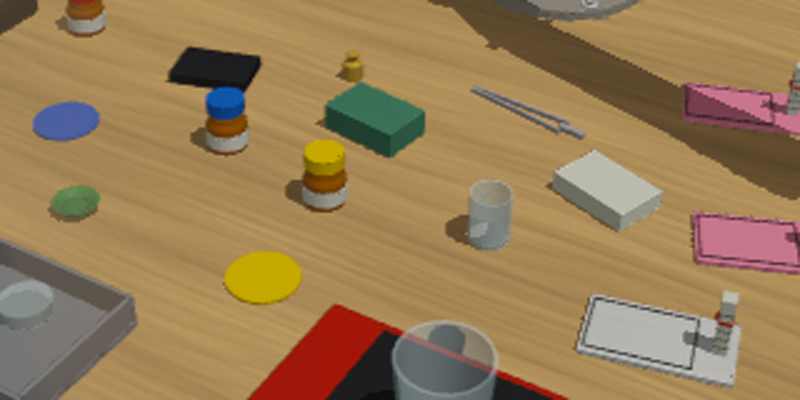

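View pics/c2.png

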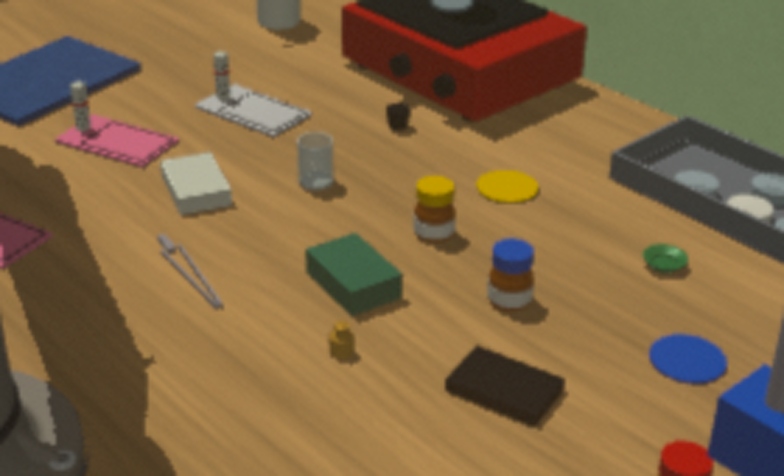

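```bash
cat >> h.py <<'E'
def go(x,y,z,ang=None):
    """ang: desired world direction angle (deg) of the jaw (tool y) axis, mod 180"""
    s=readout.read_state(); M=R.from_rotvec(s['tool_rot'])
    p=np.array(s['position']); t=M.as_matrix()
    cur=np.degrees(np.arctan2(t[1,1],t[0,1]))
    # desired upright
    rz=0
    if ang is not None:
        rz=(ang-cur+90)%180-90   # world turn
    a=np.radians(cur+rz); Y=np.array([np.cos(a),np.sin(a),0]);Z=np.array([0,0,-1.]);X=np.cross(Y,Z)
    D=R.from_matrix(np.array([X,Y,Z]).T)
    rv=(M.inv()*D).as_rotvec(degrees=True)
    sl=D.inv().apply(np.array([x,y,z])-p)*1000
    print('t',round(s['clock'],2),'pos',p.round(4),'jawdir',round(cur,1),'q',s['joint_positions'].round(2),'w',round(s['width'],3))
    print('ROT',rv.round(2),'rows',np.ceil(np.abs(rv).max()/7.1),' SLIDE(after rot)',sl.round(1),'norm',np.linalg.norm(sl).round(1))
E
python3 - <<'E'
from h import *
go(0.50,0.26,0.30)
d=load('wrist0.png'); s=readout.read_state()
M=R.from_rotvec(s['tool_rot']); C=R.from_rotvec(d['rotation'])
print(M.as_matrix().round(3)); print((M.inv()*C).as_matrix().round(3), M.inv().apply(d['xyz']-s['position']).round(4))
E
```

```text
t 0.15 pos [0.2762 0.6154 0.2306] jawdir 65.8 q [-1.26  0.48  0.02  1.56 -0.01  1.11 -0.08] w 0.998
ROT [-0.08  0.01  0.  ] rows 1.0  SLIDE(after rot) [-349.7 -232.7  -69.4] norm 425.7
[[-0.912  0.409 -0.   ]
 [ 0.409  0.912 -0.001]
 [-0.    -0.001 -1.   ]]
[[ 0.     0.951  0.309]
 [ 1.     0.    -0.001]
 [-0.001  0.309 -0.951]] [ 0.0813  0.0002 -0.1421]
```

>>> drive_tool --rotation '[[0,0,0],[0,0,0],[0,0,0],[0,0,0],[0,0,0],[0,0,0],[0,0,0],[0,0,0],[0,0,0],[0,0,0],[0,0,0],[0,0,0]]' --slide '[[-32,-21,-6],[-32,-21,-6],[-32,-21,-6],[-32,-21,-6],[-32,-21,-6],[-32,-21,-6],[-32,-21,-6],[-32,-21,-6],[-32,-21,-6],[-32,-21,-6],[-30,-22,-6],[0,0,0]]' --jaw '[-1,-1,-1,-1,-1,-1,-1,-1,-1,-1,-1,-1]'

```text
clock: 1.15
position: [0.5055, 0.2521, 0.2987]
tool_rot: [0.675, 3.064, -0.003]
ft_force: [-0.1, -1.1, 0.8]
width: 1.0
```

```bash
python3 - <<'E'
from h import *
d=grab('wrist','w1.png')
go(0.5,0.26,0.3)
E
```

```text
t 1.2 pos [0.5034 0.256  0.298 ] jawdir 65.3 q [-0.74  0.24  0.19  1.75 -0.05  1.16  0.6 ] w 1.0
ROT [-0.    0.12  0.  ] rows 1.0  SLIDE(after rot) [ 4.7  2.2 -2. ] norm 5.5
```

View pics/w1.png

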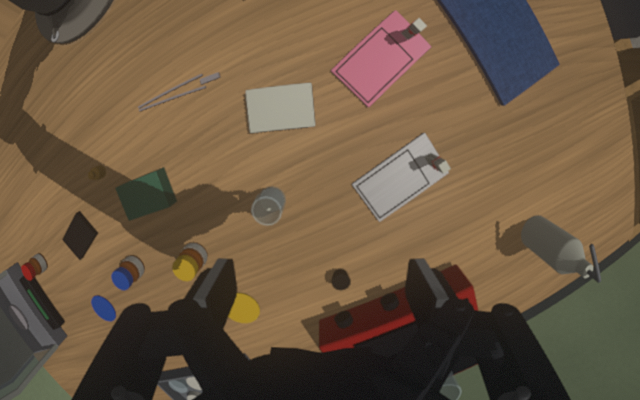

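```bash
cat >> h.py <<'E'
def rect(d,seed,z,lo,hi,fish=True,win=60,space='hsv',show=None):
    f=d['frame']; im=cv2.cvtColor(f,cv2.COLOR_BGR2HSV) if space=='hsv' else f
    m=cv2.inRange(im,np.array(lo),np.array(hi)); w=np.zeros_like(m); u,v=seed
    w[max(0,v-win):v+win,max(0,u-win):u+win]=255; m&=w
    m=cv2.morphologyEx(m,cv2.MORPH_CLOSE,np.ones((3,3),np.uint8))
    n,l,st,ce=cv2.connectedComponentsWithStats(m)
    k=l[v,u] 
    if k==0: k=1+np.argmax(st[1:,4])
    cs,_=cv2.findContours((l==k).astype(np.uint8),cv2.RETR_EXTERNAL,cv2.CHAIN_APPROX_NONE)
    c=max(cs,key=cv2.contourArea)[:,0]
    if show is not None:
        o=f.copy(); cv2.drawContours(o,[c[:,None]],-1,(0,0,255),1); o=o[max(0,v-win):v+win,max(0,u-win):u+win]; cv2.imwrite('pics/'+show,cv2.resize(o,None,fx=4,fy=4,interpolation=cv2.INTER_NEAREST))
    P=np.array([onz(d,a,b,z,fish) for a,b in c])
    (cx,cy),(ww,hh),an=cv2.minAreaRect((P*1000).astype(np.float32))
    long=an if ww>hh else an+90
    print(seed,'px',st[k][:4],'centre mm',round(cx,1),round(cy,1),'size',round(ww,1),round(hh,1),'long axis dir deg',round(long%180,1))
    return P
E
python3 - <<'E'
from h import *
d=load('w1.png')
hsv=cv2.cvtColor(d['frame'],cv2.COLOR_BGR2HSV)
for u,v in [(280,110),(385,185),(300,160),(290,127),(245,105),(144,196),(80,235),(98,235),(103,307),(243,308),(265,205)]: print(u,v,hsv[v,u],d['frame'][v,u])
rect(d,(280,110),.022,(0,0,110),(179,60,255),show='r1.png')
rect(d,(385,185),.006,(0,0,110),(179,50,255),show='r2.png')
E
```

```text
280 110 [ 26  26 164] [147 162 164]
385 185 [ 13  11 161] [154 157 161]
300 160 [ 16 110 127] [ 72 102 127]
290 127 [ 25  27 161] [144 158 161]
245 105 [ 16 107  88] [51 71 88]
144 196 [48 55 56] [44 56 49]
80 235 [14 69 48] [35 41 48]
98 235 [ 16 117 140] [ 76 111 140]
103 307 [111 167 124] [124  67  43]
243 308 [ 23 189 166] [ 43 136 166]
265 205 [23 35 95] [82 92 95]
(280, 110) px [246  83  69  50] centre mm 411.4 235.7 size 90.1 60.2 long axis dir deg 70.1
(385, 185) px [352 133  93  89] centre mm 575.8 353.5 size 74.7 135.7 long axis dir deg 102.2
```

```bash
python3 - <<'E'
import cv2,numpy as np
a=cv2.imread('pics/r1.png')[:400];b=cv2.imread('pics/r2.png')[:480]
h=400
cv2.imwrite('pics/r12.png',np.hstack([a[:400,:400],b[40:440,:400]]))
E
```

```text
(no output)
```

View pics/r12.png

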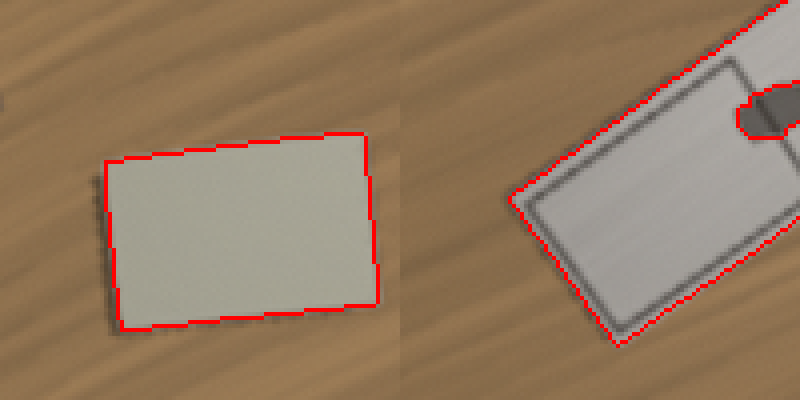

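```bash
python3 - <<'E'
from h import *
d=load('w1.png')
P=rect(d,(385,185),.006,(0,0,110),(179,50,255))*1000
a=np.radians(102.2); y=np.array([np.cos(a),np.sin(a)]); x=np.array([y[1],-y[0]])
sx=P@x; sy=P@y
lo=sy<sy.min()+60
print('x mid',sx[lo].min(),sx[lo].max(), 'origin',x*(sx[lo].min()+sx[lo].max())/2+y*(sy.min()+50))
c=[onz(d,*q,.006,True)*1000 for q in [(357.75+.0,185.75),(379.75,217.5),(408,150.5)]]
print(np.linalg.norm(c[0]-c[1]),np.linalg.norm(c[0]-c[2]),(c[1]+c[2])/2,np.degrees(np.arctan2(*(c[2]-c[0])[::-1])))
go(.4114,.2357,.12,160.1)
E
```

```text
(385, 185) px [352 133  93  89] centre mm 575.8 353.5 size 74.7 135.7 long axis dir deg 102.2
x mid 600.2787450981148 674.7159827511117 origin [579.57708234 336.02072675]
61.25275869387987 90.15080655321505 [581.28462071 337.13545543] 101.63845001247606
t 1.2 pos [0.5034 0.256  0.298 ] jawdir 65.3 q [-0.74  0.24  0.19  1.75 -0.05  1.16  0.6 ] w 1.0
ROT [ 0.09  0.1  85.24] rows 13.0  SLIDE(after rot) [-50.4 -79.5 178. ] norm 201.4
```

>>> drive_tool --rotation '[[0,0,7.1],[0,0,7.1],[0,0,7.1],[0,0,7.1],[0,0,7.1],[0,0,7.1],[0,0,7.1],[0,0,7.1],[0,0,7.1],[0,0,7.1],[0,0,7.1],[0,0,7.1],[0,0,0],[0,0,0],[0,0,0],[0,0,0],[0,0,0],[0,0,0],[0,0,0]]' --slide '[[0,0,0],[0,0,0],[0,0,0],[0,0,0],[0,0,0],[0,0,0],[0,0,0],[0,0,0],[0,0,0],[0,0,0],[0,0,0],[0,0,0],[-10,-16,35],[-10,-16,35],[-10,-16,35],[-10,-16,35],[-10,-16,36],[0,0,0],[0,0,0]]' --jaw '[-1,-1,-1,-1,-1,-1,-1,-1,-1,-1,-1,-1,-1,-1,-1,-1,-1,-1,-1]'

```text
clock: 2.78
position: [0.4059, 0.24, 0.1196]
tool_rot: [-2.561, -1.819, 0.008]
ft_force: [0.2, -0.2, 0.6]
width: 0.998
```

```bash
python3 - <<'E'
from h import *
d=grab('wrist','w2.png')
go(.4114,.2357,.001,160.1)
E
```

```text
t 2.83 pos [0.4082 0.2411 0.1212] jawdir -19.3 q [-0.95  0.31  0.34  2.14 -0.15  0.71 -0.85] w 0.999
ROT [-0.03  0.03  0.62] rows 1.0  SLIDE(after rot) [ -4.    4.8 120.2] norm 120.4
```

View pics/w2.png

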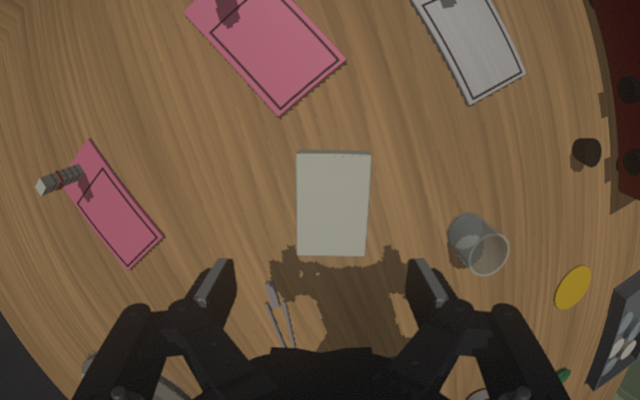

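```bash
python3 - <<'E'
from h import *
d=load('w2.png')
rect(d,(330,200),.022,(0,0,110),(179,60,255))
P=rect(d,(470,60),.006,(0,0,110),(179,50,255),win=70)
go(.4114,.2357,.001,160.1)
E
```

```text
(330, 200) px [296 150  76 107] centre mm 412.4 236.8 size 92.1 59.5 long axis dir deg 69.8
(470, 60) px [412   0 114 105] centre mm 580.3 338.0 size 73.9 103.6 long axis dir deg 102.0
t 2.83 pos [0.4082 0.2411 0.1212] jawdir -19.3 q [-0.95  0.31  0.34  2.14 -0.15  0.71 -0.85] w 0.999
ROT [-0.03  0.03  0.62] rows 1.0  SLIDE(after rot) [ -4.    4.8 120.2] norm 120.4
```

>>> drive_tool --rotation '[[0,0,0.6],[0,0,0],[0,0,0],[0,0,0],[0,0,0]]' --slide '[[-4,5,0],[0,0,40],[0,0,35],[0,0,15],[0,0,0]]' --jaw '[-1,-1,-1,-1,-1]'

```text
clock: 3.25
position: [0.4121, 0.2342, 0.0297]
tool_rot: [2.573, 1.801, -0.004]
ft_force: [-0.2, -0.5, 0.2]
width: 0.999
```

```bash
python3 - <<'E'
from h import *
go(.4117,.2360,.001,160)
E
```

```text
t 3.25 pos [0.4121 0.2342 0.0297] jawdir -20.0 q [-0.87  0.48  0.27  2.19 -0.26  0.5  -0.75] w 0.999
ROT [-0.06  0.13 -0.02] rows 1.0  SLIDE(after rot) [ 1.5 -1.  28.7] norm 28.7
```

>>> drive_tool --rotation '[[0,0,0],[0,0,0],[0,0,0],[0,0,0],[0,0,0],[0,0,0],[0,0,0],[0,0,0],[0,0,0],[0,0,0]]' --slide '[[1.5,-1,15],[0,0,12],[0,0,0],[0,0,0],[0,0,0],[0,0,0],[0,0,0],[0,0,0],[0,0,0],[0,0,0]]' --jaw '[-1,-1,-1,1,1,1,1,1,1,1]' --newtons 45

```text
clock: 4.08
position: [0.4131, 0.2373, 0.0061]
tool_rot: [-2.573, -1.802, -0.005]
ft_force: [-0.0, -0.8, 6.6]
width: 0.695
```

>>> drive_tool --rotation '[[0,0,0],[0,0,0],[0,0,0],[0,0,0],[0,0,0]]' --slide '[[0,0,-10],[0,0,-25],[0,0,-30],[0,0,-25],[0,0,0]]' --jaw '[1,1,1,1,1]'

```text
clock: 4.5
position: [0.4142, 0.2382, 0.0995]
tool_rot: [-2.573, -1.801, -0.013]
ft_force: [0.6, 0.7, -1.8]
width: 0.689
```

```bash
python3 - <<'E'
from h import *
d=grab('wrist','w3.png')
go(.5796,.3365,.096,192)
print(readout.read_state()['ft_force'])
E
```

```text
t 4.55 pos [0.4133 0.2379 0.0975] jawdir -20.0 q [-0.93  0.35  0.34  2.16 -0.19  0.65 -0.81] w 0.691
ROT [  0.25  -0.27 -31.97] rows 5.0  SLIDE(after rot) [ 61.9 183.2   1.5] norm 193.4
[ 0.23903564  0.6143662  -2.88755032]
```

View pics/w3.png

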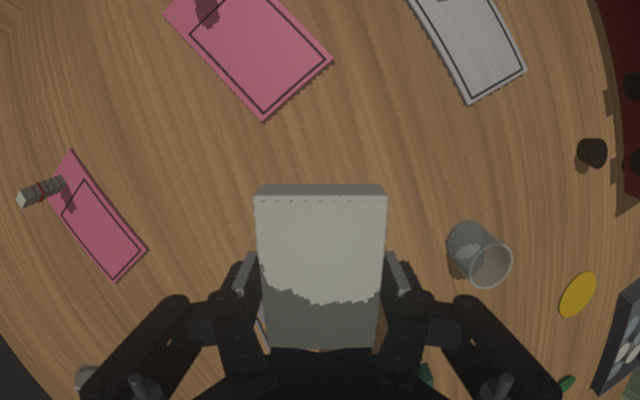

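>>> drive_tool --rotation '[[0,0,-6.4],[0,0,-6.4],[0,0,-6.4],[0,0,-6.4],[0,0,-6.4],[0,0,0],[0,0,0],[0,0,0],[0,0,0],[0,0,0],[0,0,0],[0,0,0]]' --slide '[[0,0,0],[0,0,0],[0,0,0],[0,0,0],[0,0,0],[12,36,0],[12,36,0],[12,36,0],[12,36,0],[14,39,0],[0,0,0],[0,0,0]]' --jaw '[1,1,1,1,1,1,1,1,1,1,1,1]'

```text
clock: 5.55
position: [0.5783, 0.336, 0.0929]
tool_rot: [-1.976, -2.442, 0.002]
ft_force: [-0.7, 0.2, -2.5]
width: 0.687
```

```bash
python3 - <<'E'
from h import *
d=grab('wrist','w4.png')
go(.5796,.3365,.013,192)
E
```

```text
t 5.6 pos [0.5768 0.3348 0.0928] jawdir 12.0 q [-0.76  0.62  0.2   1.69 -0.15  0.85 -0.29] w 0.69
ROT [-0.15  0.07  0.03] rows 1.0  SLIDE(after rot) [ 1.1  3.1 79.8] norm 79.8
```

View pics/w4.png

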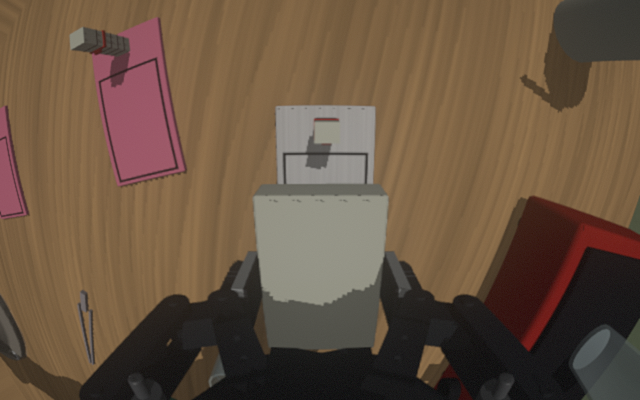

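>>> drive_tool --rotation '[[0,0,0],[0,0,0],[0,0,0],[0,0,0],[0,0,0],[0,0,0]]' --slide '[[2.4,3,25],[0,0,25],[0,0,15],[0,0,7],[0,0,3],[0,0,0]]' --jaw '[1,1,1,1,1,1]'

```text
clock: 6.1
position: [0.5796, 0.3379, 0.0192]
tool_rot: [-1.977, -2.442, 0.001]
ft_force: [-0.3, 0.3, -1.5]
width: 0.689
```

```bash
python3 - <<'E'
from h import *
go(.5793,.3378,.013,192); print(readout.read_state()['ft_force'])
E
```

```text
t 6.1 pos [0.5796 0.3379 0.0192] jawdir 12.0 q [-0.74  0.72  0.17  1.71 -0.17  0.73 -0.27] w 0.689
ROT [-0.05  0.02  0.02] rows 1.0  SLIDE(after rot) [-0.  -0.3  6.2] norm 6.2
[-0.29646121  0.30942064 -1.46062172]
```

>>> drive_tool --rotation '[[0,0,0],[0,0,0],[0,0,0],[0,0,0],[0,0,0]]' --slide '[[0,0,2],[0,0,2],[0,0,2],[0,0,1],[0,0,0]]' --jaw '[1,1,1,1,1]'

```text
clock: 6.52
position: [0.5801, 0.3384, 0.0124]
tool_rot: [-1.976, -2.442, -0.0]
ft_force: [0.2, 0.4, -2.0]
width: 0.684
```

>>> drive_tool --rotation '[[0,0,0],[0,0,0],[0,0,0]]' --slide '[[0,0,1.5],[0,0,1],[0,0,0]]' --jaw '[1,1,1]'

```text
clock: 6.77
position: [0.5802, 0.3385, 0.0122]
tool_rot: [-1.976, -2.442, -0.001]
ft_force: [-7.5, -3.7, 15.6]
width: 0.692
```

>>> drive_tool --rotation '[[0,0,0],[0,0,0],[0,0,0],[0,0,0],[0,0,0],[0,0,0],[0,0,0],[0,0,0],[0,0,0],[0,0,0],[0,0,0],[0,0,0]]' --slide '[[0,0,-0.5],[0,0,0],[0,0,0],[0,0,0],[0,0,0],[0,0,-10],[0,0,-30],[0,0,-40],[0,0,-40],[0,0,-40],[0,0,-40],[0,0,0]]' --jaw '[-1,-1,-1,-1,-1,-1,-1,-1,-1,-1,-1,-1]'

```text
clock: 7.77
position: [0.5844, 0.3404, 0.2207]
tool_rot: [1.974, 2.438, 0.023]
ft_force: [2.2, 0.3, 0.9]
width: 0.998
```

```bash
python3 - <<'E'
from h import *
d=grab('wrist','w5.png')
go(.52,-0.10,.30); print(readout.read_state()['ft_force'])
E
```

```text
t 7.82 pos [0.5829 0.3397 0.2167] jawdir 12.0 q [-0.78  0.49  0.23  1.59 -0.12  1.06 -0.31] w 0.998
ROT [ 0.55 -0.24  0.  ] rows 1.0  SLIDE(after rot) [-417.  -153.   -83.3] norm 451.9
[-0.44126911 -0.38690842 -1.32125532]
```

View pics/w5.png

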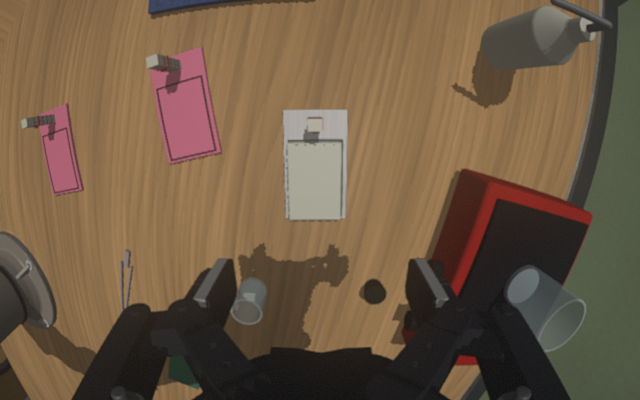

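```bash
python3 - <<'E'
from h import *
d=load('w5.png')
f=d['frame'][90:230,270:360]; cv2.imwrite('pics/c5.png',cv2.resize(f,None,fx=4,fy=4,interpolation=cv2.INTER_CUBIC))
hsv=cv2.cvtColor(d['frame'],cv2.COLOR_BGR2HSV);print(hsv[180,315],hsv[125,295])
rect(d,(315,180),.028,(15,17,130),(40,60,255),show='r5.png')
E
```

```text
[ 28  26 169] [ 17  13 173]
(315, 180) px [283 142  64  78] centre mm 580.0 337.7 size 70.0 88.9 long axis dir deg 101.7
```

View pics/c5.png

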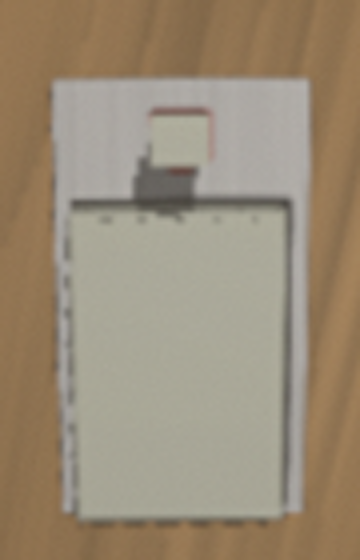

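>>> drive_tool --rotation '[[0,0,0],[0,0,0],[0,0,0],[0,0,0],[0,0,0],[0,0,0],[0,0,0],[0,0,0],[0,0,0],[0,0,0],[0,0,0],[0,0,0],[0,0,0]]' --slide '[[-38,-14,-7],[-38,-14,-7],[-38,-14,-7],[-38,-14,-7],[-38,-14,-7],[-38,-14,-7],[-38,-14,-7],[-38,-14,-7],[-38,-14,-7],[-38,-14,-7],[-38,-14,-7],[0,0,0],[0,0,0]]' --jaw '[-1,-1,-1,-1,-1,-1,-1,-1,-1,-1,-1,-1,-1]'

```text
clock: 8.9
position: [0.5157, -0.1054, 0.2873]
tool_rot: [1.984, 2.436, -0.0]
ft_force: [-1.1, 1.6, -0.4]
width: 0.998
```

```bash
python3 - <<'E'
from h import *
d=grab('wrist','w6.png')
go(.52,-0.10,.30)
E
```

```text
t 8.95 pos [ 0.5161 -0.103   0.2869] jawdir 11.9 q [-0.29  0.18  0.42  1.86 -0.08  1.11  0.37] w 1.003
ROT [-0.03 -0.04 -0.  ] rows 1.0  SLIDE(after rot) [  2.1   4.5 -13.1] norm 14.0
```

View pics/w6.png

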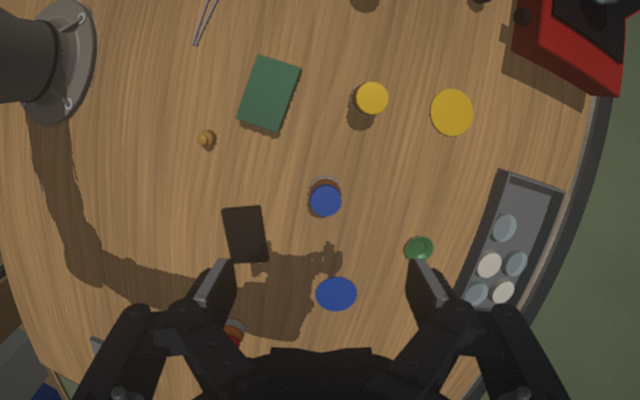

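```bash
python3 - <<'E'
from h import *
d=load('w6.png')
hsv=cv2.cvtColor(d['frame'],cv2.COLOR_BGR2HSV)
for u,v in [(245,235),(325,200),(336,293),(371,97),(452,112),(270,90),(260,262)]: print(hsv[v,u],end=' ')
print()
rect(d,(245,235),.014,(0,0,0),(179,105,70),show='r6.png')
rect(d,(325,200),.06,(105,140,60),(125,255,255),win=35)
rect(d,(336,293),.004,(105,140,40),(125,255,255),win=35)
rect(d,(371,97),.06,(20,140,80),(32,255,255),win=35)
rect(d,(452,112),.004,(20,140,80),(32,255,255),win=35)
rect(d,(270,90),.03,(55,60,40),(95,255,255),win=60)
E
```

```text
[12 78 49] [113 147 135] [112 163 133] [ 23 179 182] [ 23 187 173] [66 71 97] [ 15 103  77] 
(245, 235) px [208 206  62  89] centre mm 421.9 -270.4 size 181.2 86.0 long axis dir deg 84.7
(325, 200) px [311 187  29  28] centre mm 527.1 -139.9 size 35.2 35.5 long axis dir deg 101.7
(336, 293) px [317 278  39  32] centre mm 583.1 -311.5 size 63.2 63.3 long axis dir deg 101.3
(371, 97) px [355  81  34  34] centre mm 555.1 -3.8 size 39.7 39.6 long axis dir deg 58.2
(452, 112) px [430  88  43  49] centre mm 682.3 10.9 size 68.1 70.2 long axis dir deg 105.1
(270, 90) px [237  55  63  76] centre mm 427.8 -22.5 size 87.4 58.3 long axis dir deg 81.6
```

View pics/r6.png

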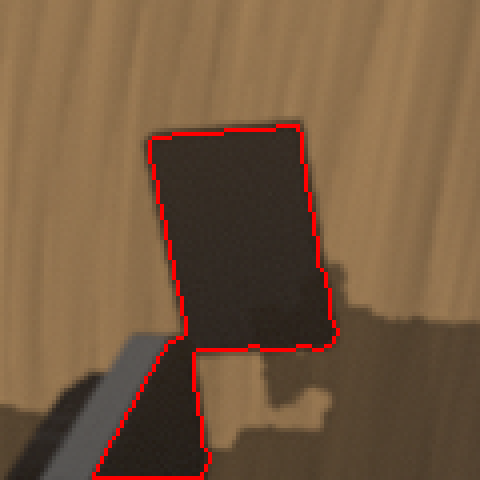

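```bash
python3 - <<'E'
from h import *
d=load('w6.png')
c=np.array([onz(d,*q,.014,True)*1000 for q in [(222,208.7),(260.2,206),(268.7,261.2),(231.5,261.7)]])
print(c.round(1), c.mean(0)); m=(c[0]+c[1])/2-(c[2]+c[3])/2
L=np.degrees(np.arctan2(m[1],m[0]))%180
print(np.linalg.norm(m),L)
x,y=c.mean(0)/1000
go(x,y,.12,L+90)
E
```

```text
[[ 385.1 -196.7]
 [ 441.4 -180.7]
 [ 466.2 -267. ]
 [ 407.9 -282. ]] [ 425.1649454  -231.58226715]
89.00689412144925 105.51766291888507
t 8.95 pos [ 0.5161 -0.103   0.2869] jawdir 11.9 q [-0.29  0.18  0.42  1.86 -0.08  1.11  0.37] w 1.003
ROT [-0.03 -0.04 -3.6 ] rows 1.0  SLIDE(after rot) [ -99.6 -122.   166.9] norm 229.4
```

>>> drive_tool --rotation '[[0,0,-3.6],[0,0,0],[0,0,0],[0,0,0],[0,0,0],[0,0,0],[0,0,0],[0,0,0],[0,0,0]]' --slide '[[0,0,0],[-17,-20,28],[-17,-20,28],[-17,-20,28],[-17,-20,28],[-17,-20,28],[-15,-22,27],[0,0,0],[0,0,0]]' --jaw '[-1,-1,-1,-1,-1,-1,-1,-1,-1]'

```text
clock: 9.7
position: [0.4243, -0.2307, 0.1184]
tool_rot: [-1.897, -2.499, 0.003]
ft_force: [-0.1, 0.5, 1.5]
width: 1.0
```

```bash
python3 - <<'E'
from h import *
d=grab('wrist','w7.png')
go(.4252,-0.2316,.03,195.5)
E
```

```text
t 9.75 pos [ 0.4262 -0.2303  0.1196] jawdir 15.7 q [ 0.    0.34  0.44  2.13 -0.22  0.72  0.86] w 0.998
ROT [-0.08 -0.08  0.21] rows 1.0  SLIDE(after rot) [-1.  -1.3 89.6] norm 89.6
```

View pics/w7.png

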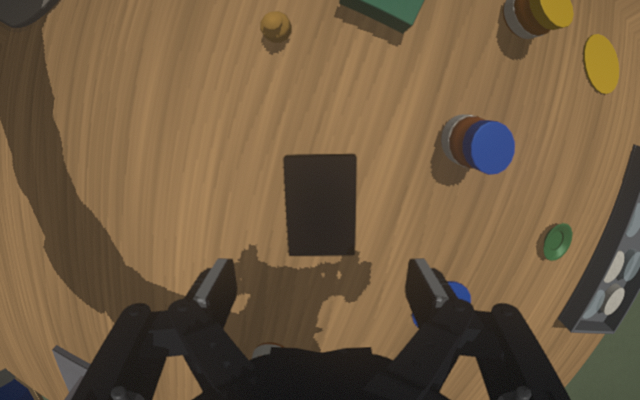

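```bash
python3 - <<'E'
from h import *
d=load('w7.png')
rect(d,(320,205),.014,(0,0,0),(179,115,58),show='r7.png')
rect(d,(490,150),.06,(105,140,60),(125,255,255),win=35)
E
```

```text
(320, 205) px [285 155  70 100] centre mm 423.1 -233.9 size 58.1 89.4 long axis dir deg 107.2
(490, 150) px [471 122  43  52] centre mm 527.2 -141.7 size 37.1 37.1 long axis dir deg 159.2
```

View pics/r7.png

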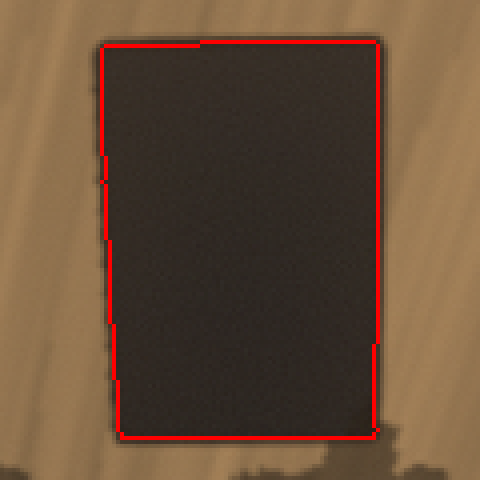

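>>> drive_tool --rotation '[[0,0,-0.8],[0,0,0],[0,0,0],[0,0,0],[0,0,0]]' --slide '[[-2,-3,20],[0,0,40],[0,0,25],[0,0,12],[0,0,0]]' --jaw '[-1,-1,-1,-1,-1]'

```text
clock: 10.17
position: [0.4243, -0.2319, 0.0216]
tool_rot: [-1.874, -2.517, -0.0]
ft_force: [-0.6, 0.1, -0.6]
width: 0.997
```

```bash
python3 - <<'E'
from h import *
go(.4235,-0.233,.003,196.5)
E
```

```text
t 10.17 pos [ 0.4243 -0.2319  0.0216] jawdir 16.7 q [ 0.1   0.52  0.33  2.17 -0.34  0.5   0.99] w 0.997
ROT [-0.1  -0.15  0.15] rows 1.0  SLIDE(after rot) [-0.9 -1.  18.6] norm 18.6
```

>>> drive_tool --rotation '[[0,0,0],[0,0,0],[0,0,0],[0,0,0],[0,0,0],[0,0,0],[0,0,0],[0,0,0],[0,0,0],[0,0,0]]' --slide '[[-0.9,-1,10],[0,0,8],[0,0,0],[0,0,0],[0,0,0],[0,0,0],[0,0,0],[0,0,0],[0,0,0],[0,0,0]]' --jaw '[-1,-1,-1,1,1,1,1,1,1,1]' --newtons 45

```text
clock: 11.0
position: [0.4236, -0.2358, 0.0064]
tool_rot: [1.881, 2.515, 0.001]
ft_force: [-0.9, 1.1, 8.8]
width: 0.683
```

>>> drive_tool --rotation '[[0,0,0],[0,0,0],[0,0,0],[0,0,0],[0,0,0],[0,0,0],[0,0,0],[0,0,0],[0,0,0],[0,0,0]]' --slide '[[0,0,-10],[0,0,-25],[0,0,-35],[0,0,-35],[0,0,-35],[0,0,-35],[0,0,-20],[0,0,0],[0,0,0],[0,0,0]]' --jaw '[1,1,1,1,1,1,1,1,1,1]'

```text
clock: 11.83
position: [0.4223, -0.2352, 0.1998]
tool_rot: [-1.881, -2.515, -0.0]
ft_force: [0.2, -0.3, -1.5]
width: 0.674
```

```bash
python3 - <<'E'
from h import *
d=grab('wrist','w8.png')
go(.5793,.337,.19,191.8)
E
```

```text
t 11.88 pos [ 0.422  -0.2351  0.1993] jawdir 16.4 q [-0.06  0.21  0.5   2.06 -0.13  0.9   0.8 ] w 0.678
ROT [-0.1  -0.07  4.63] rows 1.0  SLIDE(after rot) [527.9 271.    9.3] norm 593.4
```

View pics/w8.png

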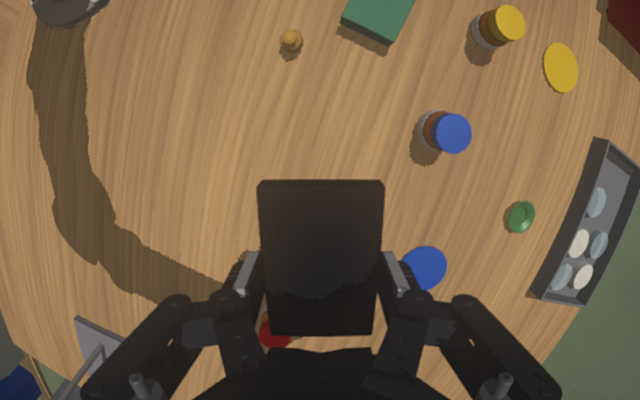

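>>> drive_tool --rotation '[[0,0,4.6],[0,0,0],[0,0,0],[0,0,0],[0,0,0],[0,0,0],[0,0,0],[0,0,0],[0,0,0],[0,0,0],[0,0,0],[0,0,0],[0,0,0],[0,0,0],[0,0,0],[0,0,0],[0,0,0],[0,0,0]]' --slide '[[0,0,0],[35,18,0],[35,18,0],[35,18,0],[35,18,0],[35,18,0],[35,18,0],[35,18,0],[35,18,0],[35,18,0],[35,18,0],[35,18,0],[35,18,0],[35,18,0],[35,18,0],[35,18,0],[0,0,0],[0,0,0]]' --jaw '[1,1,1,1,1,1,1,1,1,1,1,1,1,1,1,1,1,1]'

```text
clock: 13.38
position: [0.578, 0.3363, 0.1972]
tool_rot: [-1.974, -2.442, 0.006]
ft_force: [0.4, -1.6, -1.9]
width: 0.674
```

```bash
python3 - <<'E'
from h import *
go(.5803,.3348,.10,191.8)
E
```

```text
t 13.38 pos [0.578  0.3363 0.1972] jawdir 12.1 q [-0.79  0.51  0.24  1.61 -0.13  1.04 -0.3 ] w 0.674
ROT [-0.23  0.05  0.3 ] rows 1.0  SLIDE(after rot) [-1.9  1.9 97.2] norm 97.3
```

>>> drive_tool --rotation '[[0,0,0],[0,0,0],[0,0,0],[0,0,0],[0,0,0],[0,0,0]]' --slide '[[-1.9,1.9,20],[0,0,35],[0,0,35],[0,0,30],[0,0,20],[0,0,0]]' --jaw '[1,1,1,1,1,1]'

```text
clock: 13.88
position: [0.578, 0.3278, 0.054]
tool_rot: [-1.981, -2.435, 0.018]
ft_force: [-1.0, -0.7, -1.1]
width: 0.677
```

```bash
python3 - <<'E'
from h import *
d=grab('wrist','w9.png'); e=grab('scene','s9.png')
cv2.imwrite('pics/c9.png',cv2.resize(e['frame'][240:330,370:490],None,fx=5,fy=5,interpolation=cv2.INTER_CUBIC))
go(.5803,.3348,.034,191.8)
E
```

```text
t 13.98 pos [0.5814 0.3302 0.0594] jawdir 11.7 q [-0.75  0.66  0.2   1.7  -0.17  0.8  -0.26] w 0.673
ROT [-0.15  0.1  -0.06] rows 1.0  SLIDE(after rot) [ 4.8 -0.2 25.4] norm 25.8
```

View pics/w9.png

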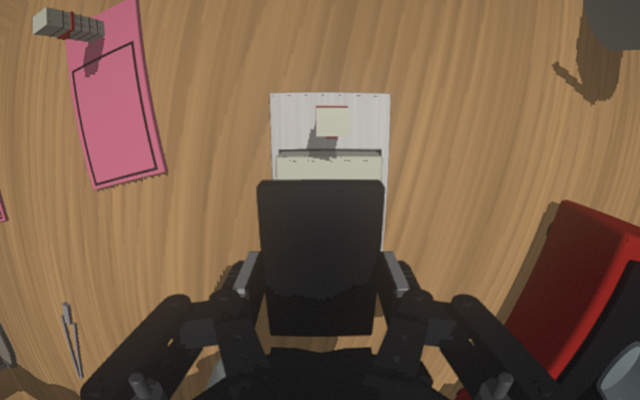

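View pics/c9.png

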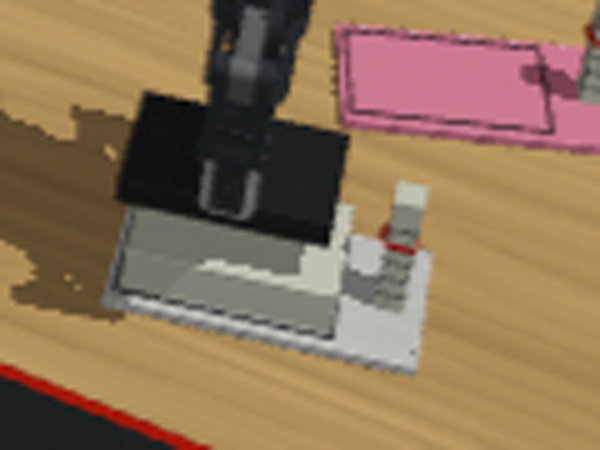

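```bash
python3 - <<'E'
from h import *
d=load('w9.png')
c=[onz(d,*q,.067,True)*1000 for q in [(259,182),(383.5,182)]]
w=[onz(d,*q,.028,True)*1000 for q in [(277,152.5),(381.5,152.5)]]
print(c,w,(c[0]+c[1])/2-(w[0]+w[1])/2,np.linalg.norm(c[1]-c[0]),np.linalg.norm(w[1]-w[0]))
e=(c[0]+c[1])/2; a=np.radians(101.8); print('black centre',e-45*np.array([np.cos(a),np.sin(a)]))
go(.5803,.3348,.034,191.8)
E
```

```text
[array([540.72986944, 369.63723023]), array([593.73639744, 380.81344786])] [array([541.72107457, 376.77546241]), array([598.0924631 , 388.77446787])] [-2.67363539 -7.54962609] 54.1719470797078 57.63427432189843
black centre [576.43545577 331.17630655]
t 13.98 pos [0.5814 0.3302 0.0594] jawdir 11.7 q [-0.75  0.66  0.2   1.7  -0.17  0.8  -0.26] w 0.673
ROT [-0.15  0.1  -0.06] rows 1.0  SLIDE(after rot) [ 4.8 -0.2 25.4] norm 25.8
```

>>> drive_tool --rotation '[[0,0,0],[0,0,0],[0,0,0],[0,0,0]]' --slide '[[0,0,0],[0,0,10],[0,0,4],[0,0,0]]' --jaw '[1,1,1,1]'

```text
clock: 14.32
position: [0.5814, 0.3319, 0.0459]
tool_rot: [-1.98, -2.438, 0.001]
ft_force: [-0.6, 0.5, -1.4]
width: 0.674
```

```bash
python3 - <<'E'
from h import *
go(.5803,.3345,.034,191.8)
E
```

```text
t 14.32 pos [0.5814 0.3319 0.0459] jawdir 11.8 q [-0.75  0.68  0.2   1.71 -0.18  0.77 -0.26] w 0.674
ROT [-0.04  0.01  0.04] rows 1.0  SLIDE(after rot) [ 2.7 -0.6 11.9] norm 12.2
```

>>> drive_tool --rotation '[[0,0,0],[0,0,0],[0,0,0],[0,0,0],[0,0,0]]' --slide '[[2.7,-0.6,5],[0,0,3],[0,0,2],[0,0,1.5],[0,0,0]]' --jaw '[1,1,1,1,1]'

```text
clock: 14.73
position: [0.5807, 0.3347, 0.0348]
tool_rot: [-1.98, -2.439, 0.0]
ft_force: [0.8, 1.0, -1.4]
width: 0.675
```

>>> drive_tool --rotation '[[0,0,0],[0,0,0],[0,0,0]]' --slide '[[0,0,1],[0,0,0.7],[0,0,0]]' --jaw '[1,1,1]'

```text
clock: 14.98
position: [0.5809, 0.3347, 0.0346]
tool_rot: [-1.981, -2.438, -0.001]
ft_force: [-3.9, -1.0, 10.2]
width: 0.677
```

>>> drive_tool --rotation '[[0,0,0],[0,0,0],[0,0,0],[0,0,0],[0,0,0],[0,0,0],[0,0,0],[0,0,0],[0,0,0],[0,0,0],[0,0,0],[0,0,0]]' --slide '[[0,0,-0.5],[0,0,0],[0,0,0],[0,0,0],[0,0,0],[0,0,-10],[0,0,-30],[0,0,-40],[0,0,-40],[0,0,-40],[0,0,-20],[0,0,0]]' --jaw '[-1,-1,-1,-1,-1,-1,-1,-1,-1,-1,-1,-1]'

```text
clock: 15.98
position: [0.5838, 0.336, 0.221]
tool_rot: [1.979, 2.436, 0.017]
ft_force: [0.2, -0.2, 0.4]
width: 0.996
```

```bash
python3 - <<'E'
from h import *
d=grab('wrist','w10.png')
go(.53,.16,.2)
E
```

```text
t 16.03 pos [0.5824 0.3354 0.2177] jawdir 11.8 q [-0.79  0.49  0.25  1.6  -0.13  1.07 -0.3 ] w 1.002
ROT [ 0.35 -0.16  0.  ] rows 1.0  SLIDE(after rot) [-160.9  -87.2   17.7] norm 183.9
```

View pics/w10.png

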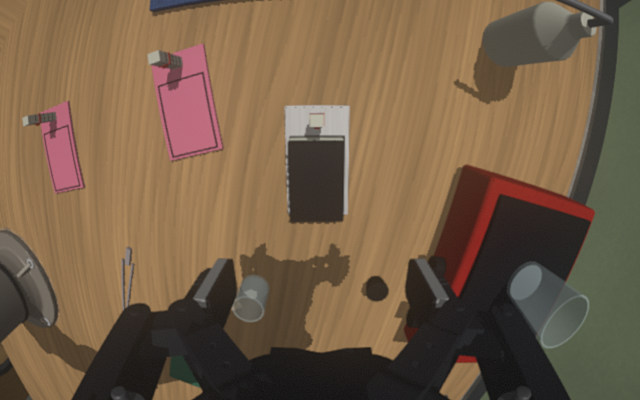

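```bash
python3 - <<'E'
from h import *
d=load('w10.png')
rect(d,(316,180),.042,(0,0,0),(179,120,65),show='r10.png')
E
```

```text
(316, 180) px [289 141  55  81] centre mm 579.1 335.7 size 57.6 88.8 long axis dir deg 101.9
```

>>> drive_tool --rotation '[[0,0,0],[0,0,0],[0,0,0],[0,0,0],[0,0,0],[0,0,0],[0,0,0],[0,0,0]]' --slide '[[-32,-17,0],[-32,-17,0],[-32,-17,0],[-32,-17,0],[-32,-17,0],[0,0,0],[0,0,0],[0,0,0]]' --jaw '[-1,-1,-1,-1,-1,-1,-1,-1]'

```text
clock: 16.7
position: [0.5299, 0.161, 0.2131]
tool_rot: [-1.98, -2.438, 0.001]
ft_force: [0.3, 0.9, 0.5]
width: 0.998
```

```bash
python3 - <<'E'
from h import *
d=grab('wrist','w11.png')
go(.53,.16,.2)
E
```

```text
t 16.75 pos [0.5301 0.1618 0.2131] jawdir 11.9 q [-0.64  0.3   0.29  1.88 -0.1   0.97 -0.1 ] w 1.001
ROT [-0.04 -0.02 -0.  ] rows 1.0  SLIDE(after rot) [-1.7 -0.5 13.1] norm 13.2
```

View pics/w11.png

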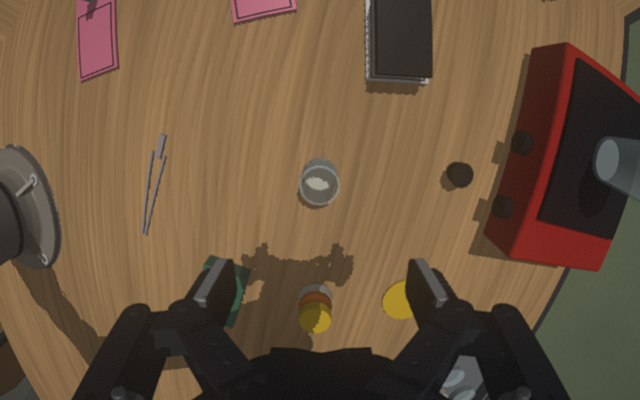

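View pics/r10.png

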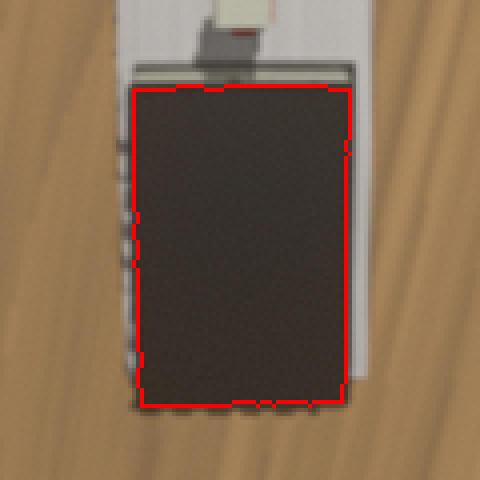

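```bash
python3 - <<'E'
from h import *
d=load('w11.png')
cv2.imwrite('pics/c11.png',cv2.resize(d['frame'][150:215,285:355],None,fx=8,fy=8,interpolation=cv2.INTER_CUBIC))
print(onz(d,320,187,.055,True))
E
```

```text
[0.52783608 0.16083215]
```

View pics/c11.png

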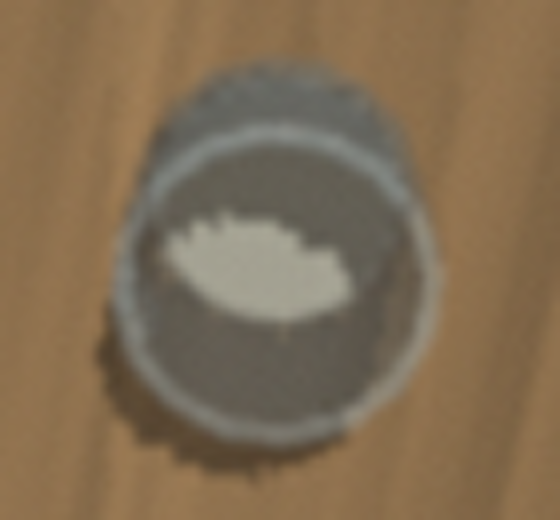

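>>> drive_tool --rotation '[[0,0,0],[0,0,0],[0,0,0],[0,0,0],[0,0,0],[0,0,0],[0,0,0],[0,0,0]]' --slide '[[0.5,-2.5,0],[0,0,38],[0,0,38],[0,0,38],[0,0,35],[0,0,25],[0,0,15],[0,0,0]]' --jaw '[-1,-1,-1,-1,-1,-1,-1,-1]'

```text
clock: 17.42
position: [0.525, 0.161, 0.0208]
tool_rot: [-1.976, -2.438, 0.009]
ft_force: [-0.7, 0.3, -0.3]
width: 1.0
```

```bash
python3 - <<'E'
from h import *
go(.5276,.162,.015,12)
E
```

```text
t 17.42 pos [0.525  0.161  0.0208] jawdir 12.0 q [-0.57  0.58  0.21  2.01 -0.21  0.58 -0.01] w 1.0
ROT [-0.38  0.06 -0.04] rows 1.0  SLIDE(after rot) [0.5 2.7 5.8] norm 6.5
```

>>> drive_tool --rotation '[[0,0,0],[0,0,0],[0,0,0]]' --slide '[[0,0,0],[0,1,0],[0,0,0]]' --jaw '[-1,-1,-1]'

```text
clock: 17.67
position: [0.5301, 0.1616, 0.026]
tool_rot: [1.979, 2.438, 0.004]
ft_force: [0.3, -0.0, -0.0]
width: 0.997
```

```bash
python3 - <<'E'
from h import *
go(.5276,.162,.015,12)
E
```

```text
t 17.67 pos [0.5301 0.1616 0.026 ] jawdir 11.9 q [-0.57  0.57  0.21  2.01 -0.21  0.58 -0.01] w 0.997
ROT [ 0.16 -0.04 -0.14] rows 1.0  SLIDE(after rot) [ 0.9 -2.4 11. ] norm 11.3
```

>>> drive_tool --rotation '[[0,0,0],[0,0,0],[0,0,0],[0,0,0],[0,0,0],[0,0,0],[0,0,0],[0,0,0],[0,0,0],[0,0,0],[0,0,0],[0,0,0],[0,0,0]]' --slide '[[0.5,-2,5],[0,0,5],[0,0,0],[0,0,0],[0,0,0],[0,0,0],[0,0,0],[0,0,0],[0,0,0],[0,0,0],[0,0,0],[0,0,0],[0,0,0]]' --jaw '[-1,-1,-1,-0.6,-0.3,-0.1,0.1,0.3,0.5,0.7,1,1,1]' --newtons 25

```text
clock: 18.75
position: [0.5269, 0.1609, 0.0149]
tool_rot: [1.981, 2.438, 0.001]
ft_force: [-1.5, 0.0, 5.9]
width: 0.485
```

```bash
python3 - <<'E'
from h import *
d=grab('wrist','w12.png')
go(.5276,.162,.015,12); print(readout.read_state()['ft_force'])
E
```

```text
t 18.8 pos [0.5269 0.1609 0.0149] jawdir 11.8 q [-0.57  0.59  0.2   2.01 -0.21  0.56 -0.01] w 0.488
ROT [ 0.02 -0.01 -0.18] rows 1.0  SLIDE(after rot) [ 1.   0.9 -0.1] norm 1.3
[-2.24681221 -0.29153957  5.52853037]
```

View pics/w12.png

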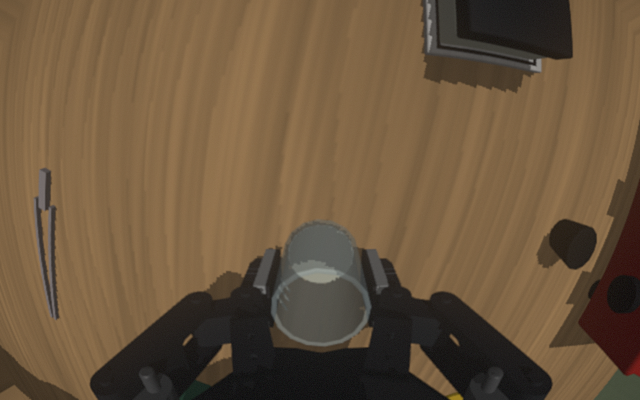

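>>> drive_tool --rotation '[[0,0,0],[0,0,0],[0,0,0],[0,0,0],[0,0,0],[0,0,0]]' --slide '[[0,0,-8],[0,0,-22],[0,0,-30],[0,0,-30],[0,0,-20],[0,0,0]]' --jaw '[1,1,1,1,1,1]'

```text
clock: 19.3
position: [0.5293, 0.1616, 0.1291]
tool_rot: [1.979, 2.436, 0.01]
ft_force: [0.6, 0.7, 0.1]
width: 0.486
```

```bash
python3 - <<'E'
from h import *
go(.5791,.3353,.125,12); print(readout.read_state()['ft_force'])
E
```

```text
t 19.3 pos [0.5293 0.1616 0.1291] jawdir 11.8 q [-0.62  0.41  0.27  1.96 -0.15  0.78 -0.06] w 0.486
ROT [ 0.41 -0.1  -0.19] rows 1.0  SLIDE(after rot) [159.5  84.8   4.1] norm 180.7
[0.63956389 0.65294395 0.103307  ]
```

>>> drive_tool --rotation '[[0,0,0],[0,0,0],[0,0,0],[0,0,0],[0,0,0],[0,0,0],[0,0,0],[0,0,0],[0,0,0]]' --slide '[[20,11,0],[30,16,0],[30,16,0],[30,16,0],[30,16,0],[20,10,0],[0,0,0],[0,0,0],[0,0,0]]' --jaw '[1,1,1,1,1,1,1,1,1]'

```text
clock: 20.05
position: [0.5766, 0.3336, 0.1237]
tool_rot: [1.981, 2.438, -0.003]
ft_force: [0.0, -0.9, 0.2]
width: 0.484
```

```bash
python3 - <<'E'
from h import *
d=grab('wrist','w13.png')
go(.5791,.3353,.058,12); print(readout.read_state()['ft_force'])
E
```

```text
t 20.1 pos [0.5769 0.333  0.124 ] jawdir 11.7 q [-0.79  0.58  0.25  1.68 -0.17  0.9  -0.27] w 0.486
ROT [-0.07  0.08 -0.26] rows 1.0  SLIDE(after rot) [ 1.8  2.7 66. ] norm 66.1
[-0.36188506 -0.07817851 -0.89064839]
```

View pics/w13.png

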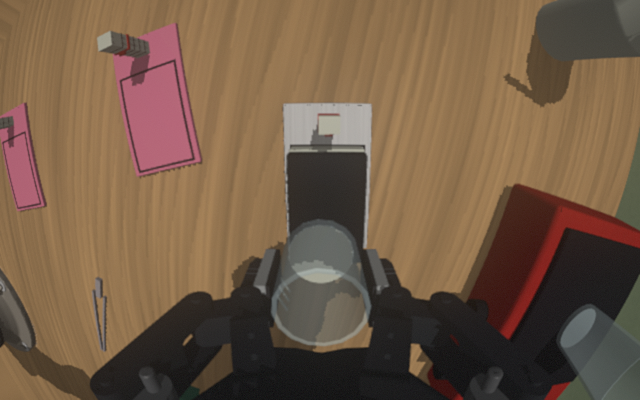

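>>> drive_tool --rotation '[[0,0,0],[0,0,0],[0,0,0],[0,0,0],[0,0,0],[0,0,0],[0,0,0]]' --slide '[[1.8,2.5,15],[0,0,18],[0,0,14],[0,0,8],[0,0,5],[0,0,0],[0,0,0]]' --jaw '[1,1,1,1,1,1,1]'

```text
clock: 20.68
position: [0.5794, 0.337, 0.0646]
tool_rot: [1.981, 2.438, 0.0]
ft_force: [-1.1, -0.4, 0.3]
width: 0.489
```

```bash
python3 - <<'E'
from h import *
go(.5791,.3353,.057,12); print(readout.read_state()['ft_force'])
E
```

```text
t 20.68 pos [0.5794 0.337  0.0646] jawdir 11.8 q [-0.78  0.66  0.22  1.7  -0.19  0.8  -0.26] w 0.489
ROT [ 0.    0.   -0.19] rows 1.0  SLIDE(after rot) [-1.6 -0.6  7.6] norm 7.8
[-1.1017476  -0.44039421  0.27470345]
```

>>> drive_tool --rotation '[[0,0,0],[0,0,0],[0,0,0],[0,0,0],[0,0,0],[0,0,0]]' --slide '[[-1.5,-0.5,2],[0,0,1.5],[0,0,1.5],[0,0,1],[0,0,0.5],[0,0,0]]' --jaw '[1,1,1,1,1,1]'

```text
clock: 21.18
position: [0.5789, 0.3356, 0.0581]
tool_rot: [-1.981, -2.439, 0.0]
ft_force: [-0.7, 0.7, -1.1]
width: 0.487
```

>>> drive_tool --rotation '[[0,0,0],[0,0,0],[0,0,0]]' --slide '[[0,0,0.7],[0,0,0.5],[0,0,0]]' --jaw '[1,1,1]'

```text
clock: 21.43
position: [0.5791, 0.3356, 0.057]
tool_rot: [1.981, 2.439, 0.0]
ft_force: [0.4, -0.1, 0.5]
width: 0.491
```

>>> drive_tool --rotation '[[0,0,0],[0,0,0]]' --slide '[[0,0,0.6],[0,0,0]]' --jaw '[1,1]'

```text
clock: 21.6
position: [0.5791, 0.3356, 0.0569]
tool_rot: [-1.981, -2.438, -0.0]
ft_force: [-2.3, -1.0, 5.0]
width: 0.486
```

Contact at 5 N; release and rise.

>>> drive_tool --rotation '[[0,0,0],[0,0,0],[0,0,0],[0,0,0],[0,0,0],[0,0,0],[0,0,0],[0,0,0],[0,0,0],[0,0,0],[0,0,0],[0,0,0],[0,0,0]]' --slide '[[0,0,0],[0,0,0],[0,0,0],[0,0,0],[0,0,0],[0,0,0],[0,0,-10],[0,0,-25],[0,0,-38],[0,0,-38],[0,0,-38],[0,0,0],[0,0,0]]' --jaw '[0,-0.2,-0.5,-1,-1,-1,-1,-1,-1,-1,-1,-1,-1]'

```text
clock: 22.68
position: [0.5807, 0.3364, 0.2093]
tool_rot: [1.98, 2.437, 0.01]
ft_force: [-0.5, 0.3, -0.6]
width: 1.001
```

```bash
python3 - <<'E'
from h import *
d=grab('wrist','w14.png'); e=grab('scene','s14.png')
cv2.imwrite('pics/c14.png',np.hstack([cv2.resize(e['frame'][220:320,380:480],(400,400),interpolation=cv2.INTER_CUBIC),cv2.resize(d['frame'][90:250,240:400],(400,400),interpolation=cv2.INTER_CUBIC)]))
go(.527,-.141,.2,12)
E
```

```text
t 22.78 pos [0.5785 0.3354 0.2052] jawdir 11.8 q [-0.81  0.5   0.27  1.61 -0.15  1.05 -0.29] w 0.997
ROT [-0.03 -0.   -0.16] rows 1.0  SLIDE(after rot) [-455.3 -149.4    5.2] norm 479.2
```

View pics/c14.png

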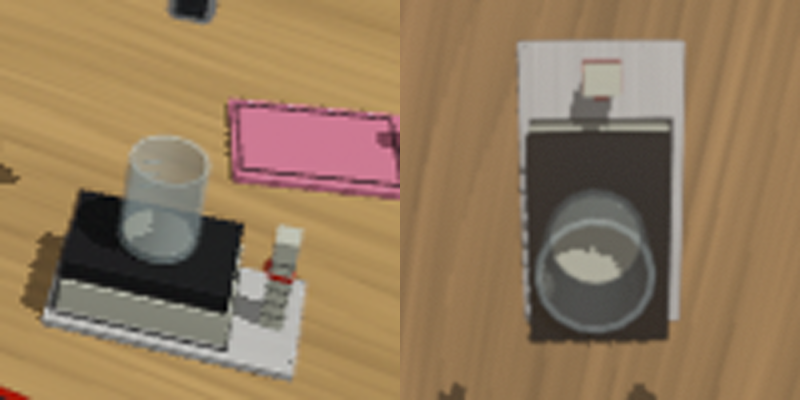

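```bash
python3 - <<'E'
from h import *
d=load('w14.png'); print('rim',onz(d,318,200,.097,True))
c=np.array([onz(d,240+a/2.5,90+b/2.5,.042,True) for a,b in [(128,132),(271,132),(268,339),(129,341)]]); print(c.mean(0))
w=np.array([onz(d,240+a/2.5,90+b/2.5,.006,True) for a,b in [(117,41),(284,41)]]); a=np.radians(101.9); print('base from far end',w.mean(0)-.082*np.array([np.cos(a),np.sin(a)]))
e=load('s14.png'); print('scene rim',onz(e,380+168/4,220+161/4,.097))
E
```

```text
rim [0.57759716 0.3370077 ]
[0.57942261 0.33562591]
base from far end [0.58041672 0.33544297]
scene rim [0.57846299 0.33447026]
```

>>> drive_tool --rotation '[[0,0,0],[0,0,0],[0,0,0],[0,0,0],[0,0,0],[0,0,0],[0,0,0],[0,0,0],[0,0,0],[0,0,0],[0,0,0],[0,0,0],[0,0,0],[0,0,0],[0,0,0]]' --slide '[[-38,-12.5,0],[-38,-12.5,0],[-38,-12.5,0],[-38,-12.5,0],[-38,-12.5,0],[-38,-12.5,0],[-38,-12.5,0],[-38,-12.5,0],[-38,-12.5,0],[-38,-12.5,0],[-38,-12.5,0],[-38,-12.5,0],[0,0,0],[0,0,0],[0,0,0]]' --jaw '[-1,-1,-1,-1,-1,-1,-1,-1,-1,-1,-1,-1,-1,-1,-1]'

```text
clock: 24.03
position: [0.5249, -0.1408, 0.2041]
tool_rot: [-1.979, -2.437, 0.002]
ft_force: [-0.4, 0.0, -1.6]
width: 0.999
```

```bash
python3 - <<'E'
from h import *
d=grab('wrist','w15.png')
m=cv2.inRange(cv2.cvtColor(d['frame'],cv2.COLOR_BGR2HSV),(105,140,60),(125,255,255)); n,l,st,ce=cv2.connectedComponentsWithStats(m)
print([(s[4],c.round()) for s,c in zip(st[1:],ce[1:]) if s[4]>100])
go(.527,-.141,.2,12)
E
```

```text
[(np.int32(1130), array([325., 191.])), (np.int32(1441), array([338., 306.]))]
t 24.08 pos [ 0.5253 -0.1399  0.2042] jawdir 11.9 q [-0.2   0.31  0.42  1.92 -0.15  0.95  0.5 ] w 0.999
ROT [-0.11 -0.07 -0.07] rows 1.0  SLIDE(after rot) [-1.4  1.4  4.2] norm 4.7
```

View pics/w15.png

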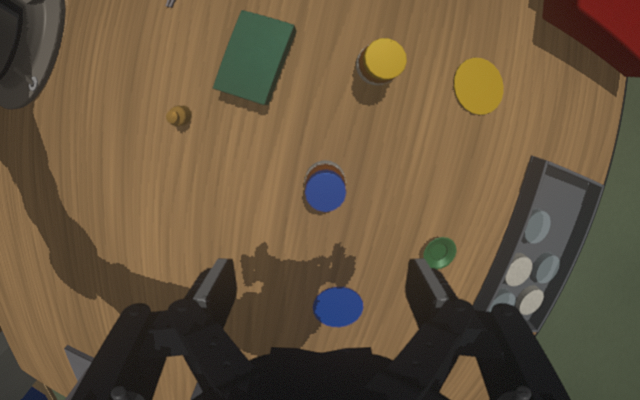

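```bash
python3 - <<'E'
from h import *
d=load('w15.png')
rect(d,(325,191),.06,(105,140,60),(125,255,255),win=35)
rect(d,(338,306),.004,(105,140,60),(125,255,255),win=35)
rect(d,(385,60),.06,(20,140,80),(32,255,255),win=35)
rect(d,(478,85),.004,(20,140,80),(32,255,255),win=35)
go(.527,-.141,.012,12)
E
```

```text
(325, 191) px [306 173  39  38] centre mm 527.7 -140.9 size 36.2 37.0 long axis dir deg 90.2
(338, 306) px [315 288  47  38] centre mm 583.6 -312.0 size 63.4 64.5 long axis dir deg 101.1
(385, 60) px [363  38  44  42] centre mm 554.7 -4.6 size 40.3 39.2 long axis dir deg 58.4
(478, 85) px [454  57  50  58] centre mm 683.1 10.6 size 69.0 69.3 long axis dir deg 103.3
t 24.08 pos [ 0.5253 -0.1399  0.2042] jawdir 11.9 q [-0.2   0.31  0.42  1.92 -0.15  0.95  0.5 ] w 0.999
ROT [-0.11 -0.07 -0.07] rows 1.0  SLIDE(after rot) [ -1.4   1.4 192.2] norm 192.3
```

>>> drive_tool --rotation '[[0,0,0],[0,0,0],[0,0,0],[0,0,0],[0,0,0],[0,0,0],[0,0,0],[0,0,0],[0,0,0],[0,0,0]]' --slide '[[-1,2,0],[0,0,38],[0,0,38],[0,0,38],[0,0,30],[0,0,20],[0,0,12],[0,0,8],[0,0,0],[0,0,0]]' --jaw '[-1,-1,-1,-1,-1,-1,-1,-1,-1,-1]'

```text
clock: 24.92
position: [0.5285, -0.1418, 0.0219]
tool_rot: [1.979, 2.439, 0.001]
ft_force: [0.2, 0.1, 0.2]
width: 1.002
```

```bash
python3 - <<'E'
from h import *
go(.5275,-.141,.012,12)
E
```

```text
t 24.92 pos [ 0.5285 -0.1418  0.0219] jawdir 11.9 q [-0.09  0.58  0.31  2.03 -0.31  0.58  0.64] w 1.002
ROT [ 0.05  0.01 -0.13] rows 1.0  SLIDE(after rot) [ 1.  -0.9  9.9] norm 10.0
```

>>> drive_tool --rotation '[[0,0,0],[0,0,0],[0,0,0],[0,0,0],[0,0,0],[0,0,0],[0,0,0],[0,0,0],[0,0,0],[0,0,0],[0,0,0],[0,0,0],[0,0,0]]' --slide '[[1,-1,5],[0,0,3],[0,0,0],[0,0,0],[0,0,0],[0,0,0],[0,0,0],[0,0,0],[0,0,0],[0,0,0],[0,0,0],[0,0,0],[0,0,0]]' --jaw '[-1,-1,-1,-0.6,-0.3,-0.1,0.1,0.3,0.5,0.7,1,1,1]' --newtons 35

```text
clock: 26.0
position: [0.527, -0.1413, 0.0139]
tool_rot: [1.981, 2.438, 0.001]
ft_force: [-1.2, -0.5, 5.5]
width: 0.5
```

>>> drive_tool --rotation '[[0,0,0],[0,0,0],[0,0,0],[0,0,0],[0,0,0]]' --slide '[[0,0,-8],[0,0,-22],[0,0,-25],[0,0,0],[0,0,0]]' --jaw '[1,1,1,1,1]'

```text
clock: 26.42
position: [0.5277, -0.1414, 0.0697]
tool_rot: [1.979, 2.437, 0.003]
ft_force: [0.1, 0.5, -0.9]
width: 0.495
```

```bash
python3 - <<'E'
from h import *
d=grab('wrist','w16.png')
go(.5836,-.3120,.07,12);print(readout.read_state()['ft_force'])
E
```

```text
t 26.47 pos [ 0.5268 -0.1411  0.0687] jawdir 11.8 q [-0.13  0.5   0.35  2.02 -0.27  0.67  0.61] w 0.495
ROT [ 0.05  0.   -0.16] rows 1.0  SLIDE(after rot) [-178.9   20.1   -1.3] norm 180.1
[-0.2313502   0.29438993 -1.42991893]
```

View pics/w16.png

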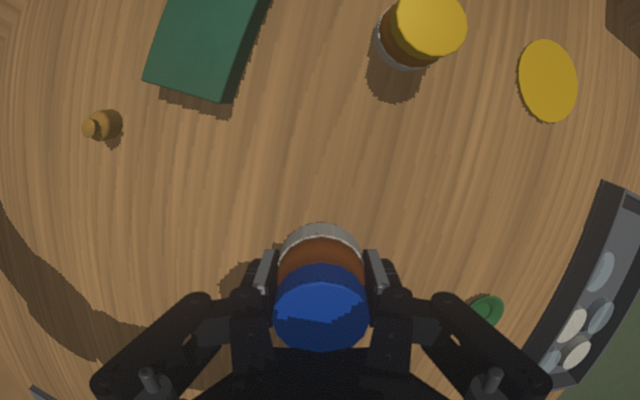

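>>> drive_tool --rotation '[[0,0,0],[0,0,0],[0,0,0],[0,0,0],[0,0,0],[0,0,0],[0,0,0],[0,0,0]]' --slide '[[-25,3,0],[-35,4,0],[-37,4,0],[-37,4,0],[-30,3,0],[-15,2,0],[0,0,0],[0,0,0]]' --jaw '[1,1,1,1,1,1,1,1]'

```text
clock: 27.13
position: [0.5818, -0.3128, 0.0667]
tool_rot: [-1.981, -2.435, 0.001]
ft_force: [-0.8, 1.5, -0.6]
width: 0.5
```

```bash
python3 - <<'E'
from h import *
go(.5836,-.3120,.018,12)
E
```

```text
t 27.13 pos [ 0.5818 -0.3128  0.0667] jawdir 11.7 q [ 0.16  0.66  0.35  1.73 -0.29  0.81  0.84] w 0.5
ROT [-0.13 -0.08 -0.27] rows 1.0  SLIDE(after rot) [ 0.4  2.  48.7] norm 48.7
```

>>> drive_tool --rotation '[[0,0,0],[0,0,0],[0,0,0],[0,0,0],[0,0,0],[0,0,0],[0,0,0],[0,0,0],[0,0,0]]' --slide '[[0.4,1.5,10],[0,0,13],[0,0,10],[0,0,6],[0,0,4],[0,0,2],[0,0,1],[0,0,0],[0,0,0]]' --jaw '[1,1,1,1,1,1,1,1,1]'

```text
clock: 27.88
position: [0.5846, -0.3119, 0.0227]
tool_rot: [1.98, 2.438, 0.0]
ft_force: [-1.2, -0.5, -0.1]
width: 0.499
```

```bash
python3 - <<'E'
from h import *
go(.5836,-.3120,.018,12)
E
```

```text
t 27.88 pos [ 0.5846 -0.3119  0.0227] jawdir 11.8 q [ 0.17  0.72  0.32  1.74 -0.32  0.73  0.86] w 0.499
ROT [ 0.04  0.03 -0.18] rows 1.0  SLIDE(after rot) [ 0.1 -1.   4.7] norm 4.9
```

>>> drive_tool --rotation '[[0,0,0],[0,0,0],[0,0,0],[0,0,0],[0,0,0]]' --slide '[[0,-1,2],[0,0,1.5],[0,0,0.8],[0,0,0.6],[0,0,0]]' --jaw '[1,1,1,1,1]'

```text
clock: 28.3
position: [0.5832, -0.3119, 0.018]
tool_rot: [-1.981, -2.438, -0.0]
ft_force: [-1.4, 0.2, 4.7]
width: 0.496
```

Contact. Release and rise.

>>> drive_tool --rotation '[[0,0,0],[0,0,0],[0,0,0],[0,0,0],[0,0,0],[0,0,0],[0,0,0],[0,0,0],[0,0,0],[0,0,0],[0,0,0],[0,0,0],[0,0,0]]' --slide '[[0,0,0],[0,0,0],[0,0,0],[0,0,0],[0,0,0],[0,0,0],[0,0,-10],[0,0,-30],[0,0,-38],[0,0,-38],[0,0,-38],[0,0,-30],[0,0,0]]' --jaw '[0,-0.2,-0.5,-1,-1,-1,-1,-1,-1,-1,-1,-1,-1]'

```text
clock: 29.38
position: [0.5866, -0.3144, 0.2098]
tool_rot: [1.974, 2.429, 0.005]
ft_force: [0.9, -0.7, 0.6]
width: 1.003
```

```bash
python3 - <<'E'
from h import *
d=grab('wrist','w17.png')
go(.5548,-.0045,.2,12)
E
```

```text
t 29.43 pos [ 0.5853 -0.3134  0.2064] jawdir 11.8 q [ 0.11  0.5   0.41  1.64 -0.22  1.04  0.79] w 1.001
ROT [ 0.4   0.26 -0.19] rows 1.0  SLIDE(after rot) [308.5  34.4   6.4] norm 310.5
```

View pics/w17.png

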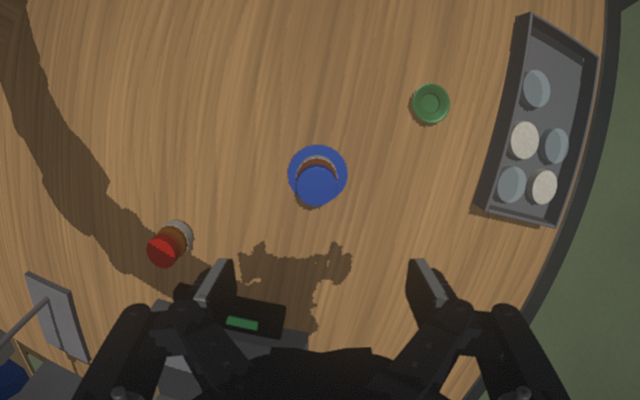

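```bash
python3 - <<'E'
from h import *
d=load('w17.png')
print(onz(d,318,175,.004,True),onz(d,316.5,187,.064,True), [onz(d,*q,.004,True).round(4) for q in [(288,175),(348,175),(318,145.5)]])
E
```

```text
[ 0.58429529 -0.31449227] [ 0.5823292  -0.31265246] [array([ 0.5504, -0.3214]), array([ 0.6182, -0.3074]), array([ 0.5774, -0.2809])]
```

>>> drive_tool --rotation '[[0,0,0],[0,0,0],[0,0,0],[0,0,0],[0,0,0],[0,0,0],[0,0,0],[0,0,0],[0,0,0],[0,0,0],[0,0,0]]' --slide '[[38,4,0],[38,4,0],[38,4,0],[38,4,0],[38,4,0],[38,4,0],[38,4,0],[38,4,0],[0,0,0],[0,0,0],[0,0,0]]' --jaw '[-1,-1,-1,-1,-1,-1,-1,-1,-1,-1,-1]'

```text
clock: 30.35
position: [0.5519, -0.0083, 0.201]
tool_rot: [-1.98, -2.438, 0.002]
ft_force: [0.0, -0.3, 0.2]
width: 1.003
```

```bash
python3 - <<'E'
from h import *
d=grab('wrist','w18.png')
m=cv2.inRange(cv2.cvtColor(d['frame'],cv2.COLOR_BGR2HSV),(20,140,80),(32,255,255)); n,l,st,ce=cv2.connectedComponentsWithStats(m)
for s,c in zip(st[1:],ce[1:]):
  if s[4]>300:
    for z in (.06,.004): rect(d,tuple(int(q) for q in c),z,(20,140,80),(32,255,255),win=35)
go(.5548,-.0045,.012,12)
E
```

```text
(432, 185) px [406 157  55  57] centre mm 658.3 21.2 size 58.5 57.6 long axis dir deg 11.4
(432, 185) px [406 157  55  57] centre mm 682.8 11.5 size 70.0 68.9 long axis dir deg 11.4
(326, 186) px [306 165  42  44] centre mm 555.4 -2.7 size 41.5 39.5 long axis dir deg 83.3
(326, 186) px [306 165  42  44] centre mm 559.5 -17.2 size 49.6 47.3 long axis dir deg 83.3
t 30.4 pos [ 0.552  -0.0092  0.2011] jawdir 11.7 q [-0.38  0.32  0.35  1.9  -0.13  0.94  0.24] w 1.0
ROT [-0.05  0.04 -0.26] rows 1.0  SLIDE(after rot) [  4.    3.7 189.1] norm 189.2
```

View pics/w18.png

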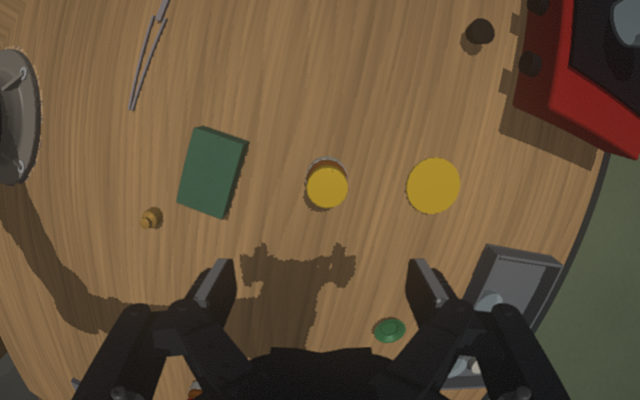

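>>> drive_tool --rotation '[[0,0,0],[0,0,0],[0,0,0],[0,0,0],[0,0,0],[0,0,0],[0,0,0],[0,0,0],[0,0,0],[0,0,0]]' --slide '[[4,4,0],[0,0,38],[0,0,38],[0,0,38],[0,0,30],[0,0,20],[0,0,10],[0,0,6],[0,0,0],[0,0,0]]' --jaw '[-1,-1,-1,-1,-1,-1,-1,-1,-1,-1]'

```text
clock: 31.23
position: [0.5564, -0.0035, 0.0223]
tool_rot: [1.981, 2.437, 0.001]
ft_force: [0.8, 0.6, 0.5]
width: 0.997
```

```bash
python3 - <<'E'
from h import *
go(.5553,-.0035,.012,12)
E
```

```text
t 31.23 pos [ 0.5564 -0.0035  0.0223] jawdir 11.8 q [-0.3   0.58  0.26  2.   -0.26  0.58  0.33] w 0.997
ROT [ 0.08  0.02 -0.21] rows 1.0  SLIDE(after rot) [ 0.2 -1.  10.3] norm 10.3
```

>>> drive_tool --rotation '[[0,0,0],[0,0,0],[0,0,0],[0,0,0],[0,0,0],[0,0,0],[0,0,0],[0,0,0],[0,0,0],[0,0,0],[0,0,0],[0,0,0],[0,0,0]]' --slide '[[0,-1,5],[0,0,3],[0,0,0],[0,0,0],[0,0,0],[0,0,0],[0,0,0],[0,0,0],[0,0,0],[0,0,0],[0,0,0],[0,0,0],[0,0,0]]' --jaw '[-1,-1,-1,-0.6,-0.3,-0.1,0.1,0.3,0.5,0.7,1,1,1]' --newtons 35

```text
clock: 32.32
position: [0.5547, -0.0032, 0.014]
tool_rot: [1.98, 2.438, 0.001]
ft_force: [-0.9, 0.3, 5.2]
width: 0.495
```

>>> drive_tool --rotation '[[0,0,0],[0,0,0],[0,0,0],[0,0,0],[0,0,0]]' --slide '[[0,0,-8],[0,0,-22],[0,0,-25],[0,0,0],[0,0,0]]' --jaw '[1,1,1,1,1]'

```text
clock: 32.73
position: [0.5555, -0.0031, 0.0699]
tool_rot: [1.979, 2.437, 0.004]
ft_force: [1.0, 0.3, -1.7]
width: 0.497
```

```bash
python3 - <<'E'
from h import *
d=grab('wrist','w19.png')
go(.6827,.011,.07,12);print(readout.read_state()['ft_force'])
E
```

```text
t 32.78 pos [ 0.5545 -0.0031  0.0687] jawdir 11.8 q [-0.33  0.51  0.29  1.99 -0.22  0.67  0.31] w 0.497
ROT [ 0.05 -0.01 -0.16] rows 1.0  SLIDE(after rot) [-12.9 128.3  -1.3] norm 129.0
[ 0.17725923  0.11731259 -0.72345629]
```

View pics/w19.png

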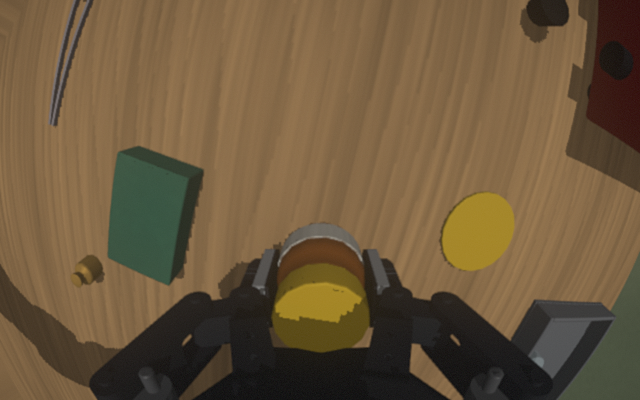

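```bash
python3 - <<'E'
from h import *
d=load('w18.png')
for q in [(515,105),(580,130)]: print('hot',[onz(d,*q,z,True).round(3) for z in (0,.06)])
for q in [(488,245),(560,262),(470,290)]: print('tray',[onz(d,*q,z,True).round(3) for z in (0,.03)])
E
```

```text
hot [array([0.768, 0.137]), array([0.727, 0.126])]
hot [array([0.898, 0.146]), array([0.835, 0.133])]
tray [array([ 0.793, -0.051]), array([ 0.771, -0.04 ])]
tray [array([ 0.957, -0.057]), array([ 0.92 , -0.046])]
tray [array([ 0.796, -0.124]), array([ 0.773, -0.107])]
```

>>> drive_tool --rotation '[[0,0,0],[0,0,0],[0,0,0],[0,0,0],[0,0,0],[0,0,0],[0,0,0]]' --slide '[[-3,22,0],[-3,32,0],[-3,32,0],[-2,27,0],[-2,15,0],[0,0,0],[0,0,0]]' --jaw '[1,1,1,1,1,1,1]'

```text
clock: 33.37
position: [0.6814, 0.0102, 0.0665]
tool_rot: [-1.979, -2.437, 0.003]
ft_force: [-0.8, 0.4, -1.2]
width: 0.494
```

```bash
python3 - <<'E'
from h import *
go(.6827,.011,.018,12)
E
```

```text
t 33.37 pos [0.6814 0.0102 0.0665] jawdir 11.8 q [-0.3   0.68  0.29  1.67 -0.24  0.83  0.3 ] w 0.494
ROT [-0.17 -0.01 -0.16] rows 1.0  SLIDE(after rot) [ 0.5  1.5 48.5] norm 48.6
```

>>> drive_tool --rotation '[[0,0,0],[0,0,0],[0,0,0],[0,0,0],[0,0,0],[0,0,0],[0,0,0],[0,0,0],[0,0,0]]' --slide '[[0.5,0.5,10],[0,0,13],[0,0,10],[0,0,6],[0,0,4],[0,0,2],[0,0,1],[0,0,0],[0,0,0]]' --jaw '[1,1,1,1,1,1,1,1,1]'

```text
clock: 34.12
position: [0.6831, 0.0109, 0.0229]
tool_rot: [1.98, 2.438, 0.001]
ft_force: [0.2, 0.1, -0.7]
width: 0.496
```

```bash
python3 - <<'E'
from h import *
go(.6827,.011,.018,12)
E
```

```text
t 34.12 pos [0.6831 0.0109 0.0229] jawdir 11.8 q [-0.29  0.74  0.27  1.68 -0.26  0.76  0.31] w 0.496
ROT [ 0.05  0.   -0.17] rows 1.0  SLIDE(after rot) [ 0.2 -0.4  4.9] norm 4.9
```

>>> drive_tool --rotation '[[0,0,0],[0,0,0],[0,0,0],[0,0,0],[0,0,0]]' --slide '[[0,0,2],[0,0,1.5],[0,0,0.8],[0,0,0.6],[0,0,0]]' --jaw '[1,1,1,1,1]'

```text
clock: 34.53
position: [0.6828, 0.0109, 0.018]
tool_rot: [-1.98, -2.438, -0.0]
ft_force: [-1.7, 0.6, 4.4]
width: 0.495
```

>>> drive_tool --rotation '[[0,0,0],[0,0,0],[0,0,0],[0,0,0],[0,0,0],[0,0,0],[0,0,0],[0,0,0],[0,0,0],[0,0,0],[0,0,0],[0,0,0],[0,0,0],[0,0,0]]' --slide '[[0,0,0],[0,0,0],[0,0,0],[0,0,0],[0,0,0],[0,0,0],[0,0,-10],[0,0,-30],[0,0,-38],[0,0,-38],[0,0,-38],[0,0,-38],[0,0,0],[0,0,0]]' --jaw '[0,-0.2,-0.5,-1,-1,-1,-1,-1,-1,-1,-1,-1,-1,-1]'

```text
clock: 35.7
position: [0.6845, 0.0106, 0.2135]
tool_rot: [1.978, 2.435, 0.007]
ft_force: [0.6, -0.3, -1.1]
width: 0.998
```

```bash
python3 - <<'E'
from h import *
d=grab('wrist','w20.png');e=grab('scene','s20.png');f=grab('side','d20.png')
cv2.imwrite('pics/c20.png',cv2.resize(e['frame'][150:310,150:470],None,fx=2.5,fy=2.5,interpolation=cv2.INTER_CUBIC))
cv2.imwrite('pics/c21.png',cv2.resize(f['frame'][130:290,180:480],None,fx=2.5,fy=2.5,interpolation=cv2.INTER_CUBIC))
s=readout.read_state();print(s['clock'],s['position'],s['width'])
E
```

```text
35.85 [0.68180394 0.01102327 0.20834414] 1.000284563335313
```

View pics/w20.png

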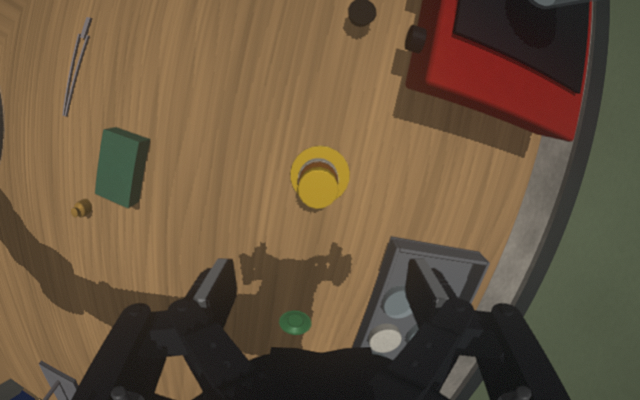

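View pics/c20.png

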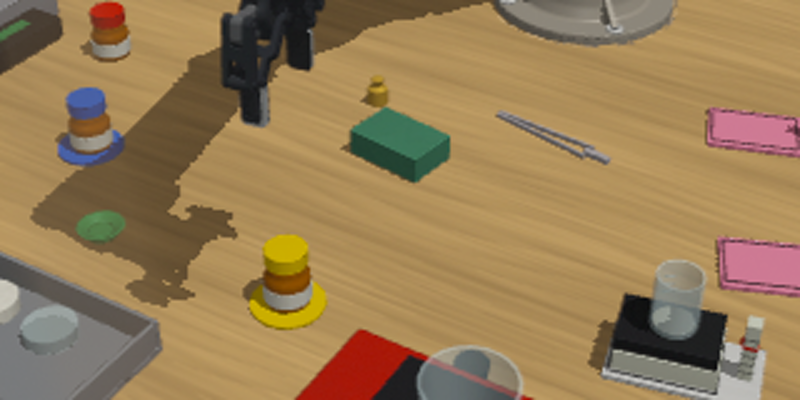

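View pics/c21.png

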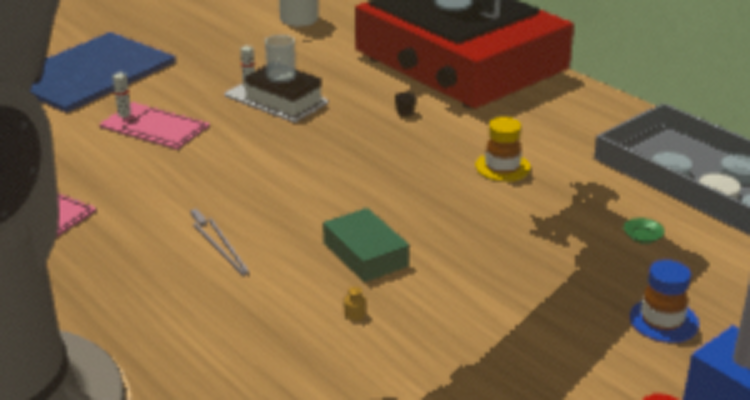

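All in place: the stack with its beaker is at (668,330) in the scene crop. The blue jar is at (90,130) and the yellow jar at (287,285), each on its own pad. The green board is untouched and the gripper is clear, so I'm handing in.

```bash
python3 - <<'E'
from h import *
d=load('w20.png'); print(onz(d,320,175.5,.004,True),onz(d,318.5,189,.064,True))
print(job_done())
E
```

```text
[0.68383866 0.01072757] [0.68210192 0.0105988 ]
the job is handed in; nothing more can be done
None
```

The dispensing place is set up and handed in at about 36 s of the 128 s allowed; the system gave no verdict.

I laid the white board on the metal base and the black board on it. I then stood the beaker in the middle, put each jar on its own pad, let go and raised the arm clear.

| Item | My last measurement |
|---|---|
| White board from the outline centre | about 1–2 mm |
| Black board from the outline centre | about 1–2 mm, measured square to about 0.2° |
| Beaker from the middle of the black board | about 2 mm |
| Blue jar from its pad centre | about 3 mm |
| Yellow jar from its pad centre | about 2 mm |

- **Upright and undisturbed:** the last scene and side pictures show the beaker and both jars standing upright. I never went near the green board, and it looks unmoved, though I did not measure it again at the end.
- **Forces:** the beaker touched down at about 5 N, well under the 40 N limit. No other force reading at the end of a move was above about 16 N.
- **Disagreements:** single views differed by 1–3 mm, within the camera calibration and pixel accuracy. The colour mask measured the blue pad at 63 mm instead of 70, but a later hand-picked edge reading gave about 69 mm and the same centre to within 3 mm.

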